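# Set up the colour-comparison stand

## Task

Set up the stand for a colour reading. First tip the white tile up on its far short edge, sliding that edge along the stand against the grey backrest without lifting the tile clear of the stand, and leave it leaning flat on the backrest on its own. Then fold the blue shade up by its yellow tab until, let go, it stays in line with the red pointer; leave the pointer and everything else where it is.

Things in the scene. Friction and masses are not known exactly. Their poses are not given: they have to be found in the camera images.
- stand: Colour-comparison stand, fixed to the bench: grey base plate 240 mm (x) by 200 mm (y, from -88 to +112 mm), its upper face at z = 6 mm. Origin: under the base on the bench. Its x axis runs along the shade's hinge; its +y points from the hinge to the backrest.
- backrest: Grey fence on the stand, 150 mm long (its x), 55 mm high (its z), 6 mm thick, leaning back 12 degrees from upright (away from the hinge). Origin: middle of the foot of its front face, on the base plate's upper face, 80 mm in +y from the stand's origin. Its y is the face's normal, pointing away from the hinge into the fence; the front face is y = 0.
- tile_mid (a point): Centre of the loose white tile, 50 (x) by 110 (y) by 12 mm (z), 170 g, lying coloured face down on the base, nearly square, its +y edge 5 to 25 mm from the backrest's foot. Two round black studs, 58 mm over their ends, stand out of its long sides 40 mm in -y and 1.5 mm up from the centre; pinched there it turns in the grip, but stiffly. Tipped up, its centre is 6 mm before the backrest's face and 55 mm up it.
- tile_foot (a point): Middle of the tile's +y end face (nearest the backrest), 55 mm from the centre, half-way through the thickness: the end that stays down on the stand.
- tile: The same tile; its origin is the centre of its underside as it lies, 6 mm below tile_mid.
- shade_hinge (a point): Middle of the shade's hinge axis, 75 mm in -y from the stand's origin and 20 mm above the bench; axes as the stand's. The shade turns about x through this point.
- shade_tab (a point): Grip point of the shade, on its yellow tab 124 mm from the hinge axis. The blue panel is 150 mm along the hinge, 4 mm thick, and ends 95 mm from it; the tab (20 mm wide, 10 mm thick) reaches from its middle out to 137 mm, with round studs on both sides at the grip point, 28 mm over their ends. Site -y points from hinge to tab. At the start it is folded down away from the backrest, 10 to 35 degrees up.
- shade_leaf (a joint): Stiff friction hinge (rad): 0 = shade level, away from the backrest; pi/2 upright; more = over the tile; up to 2.5. Turns at 3 N at the tab, stays where left. The panel is springy on it (2 N m/rad): it gives some 11 degrees before the hinge follows, springs back when let go, and sags by its hidden weight up to 5 degrees more. Its true angle is that of shade_tab about the hinge.
- pointer (a joint): Angle of the red pointer (rad), counted as shade_leaf: the angle at which the shade must stay. Differs from run to run, 60 to 115 degrees.
- pointer_tip (a point): Tip of the red pointer, a 6 mm bar reaching 100 mm from the hinge axis, 115 mm in +x from the middle of the hinge, beside a white scale. The point's -y axis points from the hinge along the pointer. The pointer is not to be moved.
- jar_a: Bystander, leave alone: clear sample jar, 52 mm across, 75 mm tall, behind the backrest. Origin: centre of its underside.
- jar_b: Bystander, leave alone: a second such jar, behind the backrest. Origin: centre of its underside.
- cap: Bystander, leave alone: white round cap lying flat, 60 mm across, 14 mm tall, beside the stand on the pointer's side. Origin: centre of its underside.
- flask: Bystander, leave alone: glass conical flask, 84 mm across, 140 mm tall, to the left. Origin: centre of its underside.
- wash_bottle: Bystander, leave alone: white bottle, 68 mm across, 170 mm tall, beyond the stand. Origin: centre of its underside.
- soap: Bystander, leave alone: blue bottle, 84 mm across, 210 mm tall, to the right. Origin: centre of its underside.
- beaker: Bystander, leave alone: glass beaker, 72 mm across, 90 mm tall, to the left. Origin: centre of its underside.
Mind the look-alikes: they are no part of the job. There is more than one size of the tile; the job needs the largest.

How it is judged (in metres and radians):
On the way, in this order (a step that is already met when the one before it is completed fails the run):
1. the tile leans flat on the backrest, let go (angle between the z axis of tile_mid and the y axis of backrest, either way round below 0.14 rad and y of tile_mid in the frame of backrest between -0.012 and 0 m and z of tile_mid in the frame of backrest between 0.047 and 0.066 m and x of tile_mid in the frame of backrest between -0.045 and 0.045 m and linear speed of tile below 0.01 m/s and contact force between each of the fingers, the arm and tile below 0.05 N), for 0.3 s.
2. the shade, let go, stays in line with the pointer (angle between the y axis of shade_tab and the y axis of pointer_tip, either way round below 0.07 rad and velocity of joint shade_leaf between -0.05 and 0.05 rad/s and contact force between each of the fingers, the arm and stand below 0.05 N), for 0.3 s.
At the end, for the whole second after the job is handed in: The tile leans at rest on the backrest: within 8 degrees of flush, its centre within 12 mm in front of the face, 47 to 66 mm up it and within 45 mm of its middle; the shade stays within 4 degrees of the pointer's direction (angle between the z axis of tile_mid and the y axis of backrest, either way round below 0.14 rad and y of tile_mid in the frame of backrest between -0.012 and 0 m and z of tile_mid in the frame of backrest between 0.047 and 0.066 m and x of tile_mid in the frame of backrest between -0.045 and 0.045 m and linear speed of tile below 0.01 m/s and angle between the y axis of shade_tab and the y axis of pointer_tip, either way round below 0.07 rad and velocity of joint shade_leaf between -0.05 and 0.05 rad/s); the robot touches nothing.
It fails at once if the tile's foot end is lifted clear (more than 30 mm above the base plate) (height (world z) of tile_foot above 0.042 m).
It fails at once if the pointer is moved (more than 8 mm at its tip) (distance of pointer_tip from where it was at the start of the episode above 0.008 m).
It fails at once if a bystander is pushed away (more than 25 mm) or knocked over (distance of any of jar_a, jar_b, cap, flask, wash_bottle, soap, beaker from where it was at the start of the episode above 0.025 m or angle between any of jar_a, jar_b, cap, flask, wash_bottle, soap, beaker's own z axis and vertical above 0.5 rad).
It also fails if it takes over 72 s, if anything falls off the work surface, if the arm or the gripper's body presses on something with over 40 N, if the wrist force passes 120 N, or if a joint passes its speed limit or range.

## Robot

A 6-joint arm with a two-finger parallel gripper is mounted at the origin on the work surface. World frame = base frame: x ahead of the robot, y to its left, z up, the work surface at z = 0. Lengths are in mm, angles in rad, forces in N, time in s.
With the tool pointing down it reaches from about 400 to 925 mm from the base axis. Payload 12.5 kg.
Tool frame: the origin (TCP) lies on the centre line of the jaws, within the pads' length; the fingertips stand 19 mm ahead of it and the grasp point (between the pads) is the TCP; y points along the fingers, x is the direction in which the jaws open and shut, and the axes are right-handed (so a half turn about y gives the same grasp; the last joint's range is limited). The gripper opens to 95 mm and grips with 3 to 60 N. Pads are 20 mm wide; open, the fingers measure 119 mm over their backs; the gripper's body (75 mm by 180 mm) begins 59 mm behind the grasp point.
Start: joints at [-1.441, 0.491, 1.559, -0, 1.092, -0.106], TCP at [146.035, -607.716, 233.661] pointing down, gripper open.
Joint ranges: [-3.1, 3.1], [-0.84, 2.19], [0.05, 2.79], [-1.13, 4.28], [0.06, 2.93], [-2.69, 2.69]. Speed limits (rad/s): [2.22, 2.22, 2.79, 3.14, 3.14, 3.14].

## Interface

Orientations are given as [roll, pitch, yaw] about the fixed x, y, z axes, in that order (R = Rz(yaw) Ry(pitch) Rx(roll)).
In Python, from cell import env gives the robot as it stands. The module is installed in compiled form; this text tells all that it offers.
- The arm moves only by the tool move_arm, never from a script. Its argument "rows" is a list of rows, each an object of numbers: "tx", "ty", "tz": the shift along the tool's x, y, z in cm; "rx", "ry", "rz": the turn, a rotation vector about the tool's x, y, z in rad; "grip": the opening in per cent of the stroke, from 0 (shut) to 100 (fully open). In form: [{"tx": .., "ty": .., "tz": .., "rx": .., "ry": .., "rz": .., "grip": ..}, ...]. A call has 1 to 10 rows; each row shifts and turns the commanded pose from where the row before left it, along the tool's axes as they then stand; what a row does not reach is not made up. A row lasts 1/12 s, in which the tool goes at most 41.7 mm and 7.16 degrees, less where a joint would pass 70% of its speed; a pose out of reach is approached as far as the arm can. A call is refused whole if a number of a shift passes 4.17 or a number of a turn 0.125, either way. A call with a gripper value outside its range is refused whole. The fingers move at their own pace and stop on an object; the grip force is fixed at half the most. Time passes only in rows, so rows that do not move let the fingers close. It gives the time, the measured TCP pose, the force and the opening at its end, in the units of the state.
- env.state(): the state, without advancing time (a new reading comes with each control period).
- env.read_camera(name): name is "side" or "top" or "wrist"; returns (picture, depth): 480x640x3 uint8, blue, green, red; 480x640 float32, mm along the optical axis (not along the pixel's ray), 0 where there is no reading.
- env.calibration(name): a dict with "vertical_fov" (degrees; the focal length in pixels is half the picture's height over the tangent of half this angle, whatever the lens; pixels are square), "cx", "cy" (the principal point, pixels), "eye" and "rotation" of the camera in the world. Camera axes: x right, y up, looking along -z (the intrinsics and any distortion apply to the point x, -y, -z); pixel columns grow to the right and rows downward; lengths in mm; the calibration is good to about 2 mm. The wrist camera is an equidistant fisheye: a pixel r from the principal point sees the ray r / f radians off the axis. A picture is of the moment at which its call begins: read the wrist's pose just before it. calibration takes no time and is no camera call; for the wrist camera it gives the pose at the moment of the call.
- env.job_done(): hands the job in, once; it reports no verdict.
The state is a dict: "t": time; "joints": joint angles; "qvel": joint speeds; "tau": joint torques, N m; "eef_pos": TCP position; "tcp_rot": TCP orientation; "ft_force": force on the tool from outside, world axes, zero at the start; "moment": the same for the moment, N m; "opening": opening from 0.0 (shut) to 1.0 (fully open).
Only numpy, scipy, OpenCV 4.12 (cv2) and the standard library are available. Lean on these libraries where they do the work, as an engineer would, in place of code of your own. Each camera call takes 0.05 s, during which the arm holds its last target.

## Working session

There is one attempt and no reset: what is moved stays moved. The work goes in short steps, Python scripts to look and compute and a tool call to move; the robot and the scene stay as the last step left them, time stands still between calls to the robot, and variables do not carry over. Pictures are saved under pics/ and viewed, and the job is handed in when it is done.

Besides the shell and the picture viewer there is one more tool, called after ">>>" by a JSON object that holds its "op" and its "data". move_arm: Moves the arm, as the interface text tells. Its arguments: {"type":"object","properties":{"rows":{"type":"array"}},"required":["rows"]}

```bash
mkdir -p pics; ls
python3 - <<'E'
from cell import env
import cv2
s=env.state();print(s)
for n in ["side","top","wrist"]:
    c=env.calibration(n);print(n,c)
    p,d=env.read_camera(n);cv2.imwrite(f"pics/{n}0.png",p)
    import numpy as np;np.save(f"pics/{n}0.npy",d)
E
```

```text
pics
{'t': 0.0, 'joints': array([-1.44061968e+00,  4.91542284e-01,  1.55948005e+00,  1.77772430e-05,
        1.09168287e+00, -1.05648793e-01]), 'qvel': array([-5.20163048e-04,  1.09304186e-03,  1.34933842e-03,  1.04459946e-03,
        1.37191702e-05,  5.78149210e-04]), 'tau': array([ 9.41162543e-04, -6.12637711e+01, -2.58169305e+01,  6.93088607e-02,
        4.82705317e-02, -1.28857096e-04]), 'eef_pos': array([ 145.99439947, -607.46920454,  233.06192896]), 'tcp_rot': array([-1.57066333e+00,  1.10468665e-03, -1.33497902e+00]), 'ft_force': array([-0.10703322, -0.07896652,  0.03462379]), 'moment': array([0.03031808, 0.02632011, 0.0114695 ]), 'opening': 0.9981464375031192}
side {'vertical_fov': 51.52283660547061, 'cx': 321.20616059508103, 'cy': 235.0082203378979, 'eye': array([-129.22632695,  681.80632383, 1111.01081216]), 'rotation': array([ 0.74461512, -0.01215213, -2.32396523])}
top {'vertical_fov': 55.255764076988505, 'cx': 319.52199026681916, 'cy': 235.63660969812162, 'eye': array([ 415.60520083,  -35.27804901, 1136.53954151]), 'rotation': array([ 0.13916879,  0.03024501, -1.58556722])}
wrist {'vertical_fov': 65.70646984690485, 'cx': 320.5041860027192, 'cy': 248.7340745483118, 'eye': array([ 223.09815784, -589.65646804,  384.36425774]), 'rotation': array([-2.85050360e-01,  1.04803974e-03, -1.33510743e+00])}
```

View pics/side0.png

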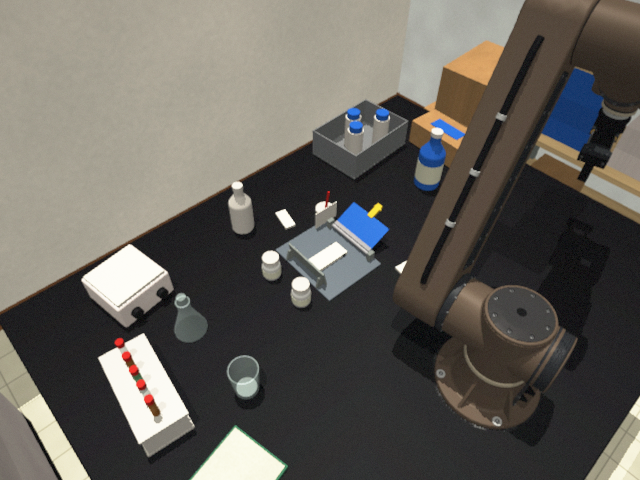

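View pics/top0.png

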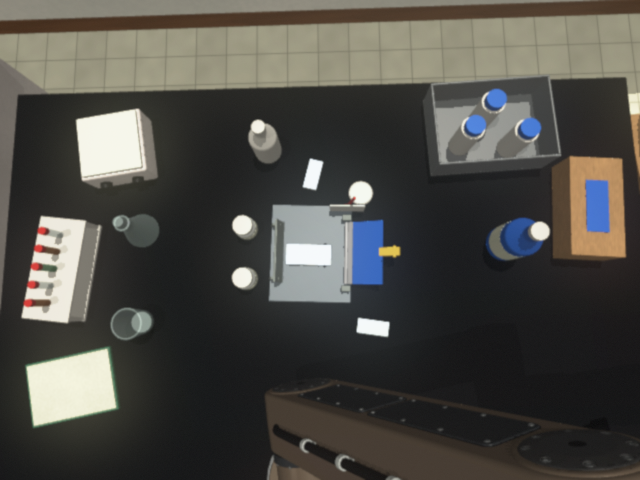

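View pics/wrist0.png

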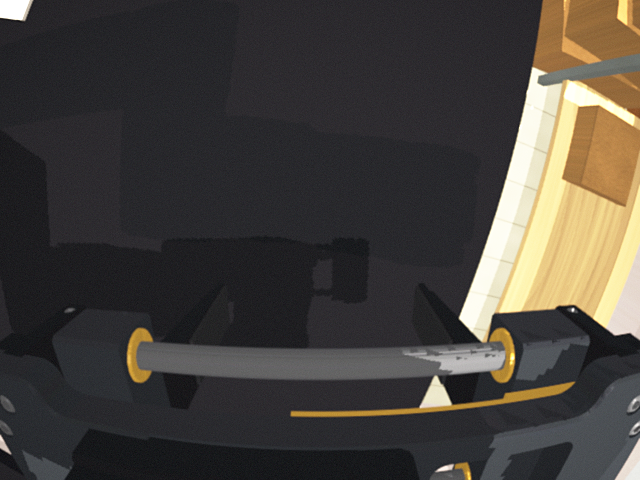

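```bash
cat > h.py <<'E'
import numpy as np,cv2
from scipy.spatial.transform import Rotation as R
def RR(r): return R.from_euler('xyz',r).as_matrix()
def focal(c): return 240/np.tan(np.radians(c['vertical_fov'])/2)
def rays(c,uv,fish=False):
    uv=np.atleast_2d(uv).astype(float);f=focal(c)
    x=(uv[:,0]-c['cx'])/f;y=(uv[:,1]-c['cy'])/f
    if fish:
        r=np.hypot(x,y)+1e-12;d=np.c_[x/r*np.sin(r),-y/r*np.sin(r),-np.cos(r)]
    else: d=np.c_[x,-y,-np.ones(len(x))]
    return d@RR(c['rotation']).T
def onplane(c,uv,z,fish=False):
    d=rays(c,uv,fish);e=c['eye'];t=(z-e[2])/d[:,2];return e+d*t[:,None]
def bydepth(c,uv,dep,fish=False):
    d=rays(c,uv,fish)
    ax=-RR(c['rotation'])[:,2]
    return c['eye']+d*(np.asarray(dep)/(d@ax))[:,None]
def proj(c,P,fish=False):
    p=(np.atleast_2d(P)-c['eye'])@RR(c['rotation']);f=focal(c)
    x=p[:,0]/-p[:,2];y=-p[:,1]/-p[:,2]
    if fish:
        r=np.hypot(x,y)+1e-12;th=np.arctan(r);x=x/r*th;y=y/r*th
    return np.c_[c['cx']+f*x,c['cy']+f*y]
E
python3 - <<'E'
from cell import env
from h import *
c=env.calibration("top");p=cv2.imread("pics/top0.png");d=np.load("pics/top0.npy")
hsv=cv2.cvtColor(p,cv2.COLOR_BGR2HSV)
ys,xs=np.mgrid[0:480,0:640]
def pts(m):
    m=m&(d>0);v,u=np.nonzero(m);return bydepth(c,np.c_[u,v],d[v,u]),u,v
roi=(xs>255)&(xs<420)&(ys>150)&(ys<350)
yel=roi&(hsv[...,0]>20)&(hsv[...,0]<35)&(hsv[...,1]>150)
P,u,v=pts(yel);print("yel",len(P),P.mean(0),P.min(0),P.max(0),u.min(),u.max(),v.min(),v.max())
blu=roi&(hsv[...,0]>100)&(hsv[...,0]<125)&(hsv[...,1]>150)&(xs>330)
P,u,v=pts(blu);print("blue",len(P),P.mean(0),P.min(0),P.max(0))
A=np.c_[P[:,0],P[:,1],np.ones(len(P))];print(np.linalg.lstsq(A,P[:,2],rcond=None)[0])
wh=roi&(hsv[...,1]<40)&(hsv[...,2]>200)
n,l,st,ce=cv2.connectedComponentsWithStats(wh.astype(np.uint8))
for i in range(1,n):
    if st[i,4]>40:
        P,u,v=pts(l==i);w=onplane(c,np.c_[u,v],18)
        r=cv2.minAreaRect(w[:,:2].astype(np.float32));print("white",st[i],P.mean(0),r)
big=cv2.resize(p[150:350,240:440],(800,800),interpolation=cv2.INTER_CUBIC);cv2.imwrite("pics/topz.png",big[:600] )
cv2.imwrite("pics/topz.png",cv2.resize(p[175:315,250:420],(680,560),interpolation=cv2.INTER_CUBIC))
p=cv2.imread("pics/side0.png")
cv2.imwrite("pics/sidez.png",cv2.resize(p[175:315,250:420],(680,560),interpolation=cv2.INTER_CUBIC))
E
```

```text
yel 159 [ 525.4056948  -168.16526862   80.33153895] [ 513.27192569 -187.67393332   62.47003737] [ 536.30788401 -145.73078757   94.82001801] 380 399 246 256
blue 1787 [ 525.69665726 -118.01975697   50.26499084] [ 452.49448471 -153.14807942   -1.18252799] [602.59511387 -82.45154199  71.10101371]
[-3.96742683e-03 -5.00195388e-01 -6.68228429e+00]
white [303 159  20  30 377] [732.69184012  11.81424731   9.79301394] ((730.3771362304688, 11.402217864990234), (33.107791900634766, 73.42863464355469), 75.4709243774414)
white [349 182  23  22 385] [ 681.07450903 -107.75125015   15.3590394 ] ((679.468017578125, -106.20864868164062), (54.738311767578125, 53.52485275268555), 88.70089721679688)
white [285 243  47  22 933] [528.11936913  25.00880402  19.3531434 ] ((528.215087890625, 24.882793426513672), (112.85009002685547, 50.73645782470703), 85.91158294677734)
white [357 318  32  18 437] [ 350.02362207 -127.94807962    9.73622843] ((350.4084167480469, -127.26786041259766), (73.4088363647461, 33.000240325927734), 81.26288604736328)
```

View pics/topz.png

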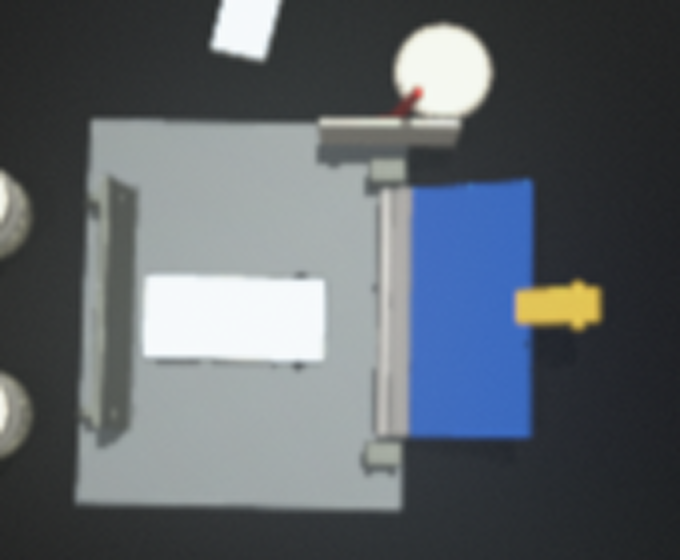

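View pics/sidez.png

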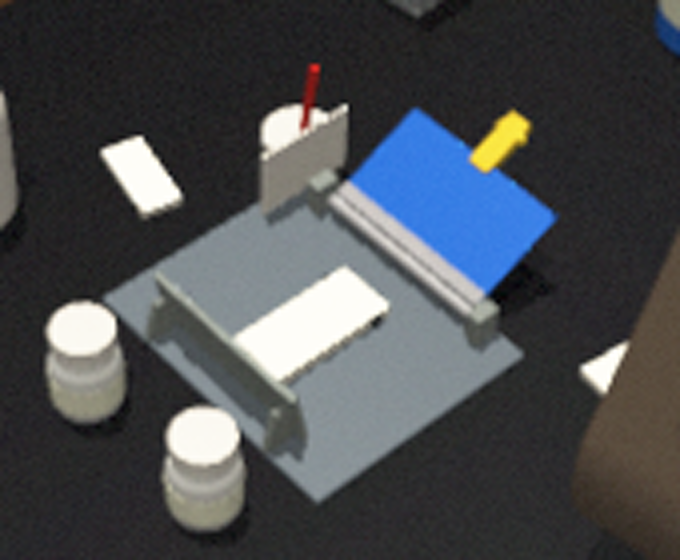

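```bash
cat > meas.py <<'E'
from cell import env
from h import *
c=env.calibration("top");p=cv2.imread("pics/top0.png")
hsv=cv2.cvtColor(p,cv2.COLOR_BGR2HSV).astype(int);g=cv2.GaussianBlur(cv2.cvtColor(p,cv2.COLOR_BGR2GRAY),(3,3),0).astype(float)
def edge(z,lo,hi,axis,s0,s1,sgn):
    # find crossing along axis between s0..s1 for lines lo..hi
    out=[]
    for k in range(lo,hi):
        pr=g[k,s0:s1] if axis==0 else g[s0:s1,k]
        df=np.clip(sgn*np.diff(pr),0,None)
        if df.max()<5: continue
        i=df.argmax();a=max(0,i-2);w=df[a:i+3]
        s=s0+(w*np.arange(a,a+len(w))).sum()/w.sum()+.5
        out.append((s,k) if axis==0 else (k,s))
    P=onplane(c,np.array(out),z)[:,:2]
    vx,vy,x0,y0=cv2.fitLine(P.astype(np.float32),cv2.DIST_HUBER,0,.01,.01).ravel()
    return np.array([x0,y0]),np.array([vx,vy]),len(out)
L=edge(6,210,296,0,263,280,1)   # +y edge
B=edge(6,275,345,1,292,312,-1)  # -x edge
T=edge(6,278,325,1,198,214,1)  # +x edge
def inter(a,b):
    t=np.linalg.solve(np.c_[a[1],-b[1]],b[0]-a[0]);return a[0]+t[0]*a[1]
for n,e in zip("LBT",(L,B,T)):print(n,e,np.degrees(np.arctan2(e[1][1],e[1][0])))
c1,c2=inter(L,B),inter(L,T);print("corners",c1,c2,np.linalg.norm(c1-c2))
# tile top z=18
tl=edge(18,246,263,0,280,292,1);tr=edge(18,247,263,0,326,338,-1)
tt=edge(18,290,328,1,238,249,1);tb=edge(18,290,328,1,258,270,-1)
C=[inter(tl,tt),inter(tl,tb),inter(tr,tt),inter(tr,tb)];print(np.array(C),"tile",np.mean(C,0))
for e in(tl,tr,tt,tb):print(np.degrees(np.arctan2(e[1][1],e[1][0])))
E
python3 meas.py
```

```text
L (array([561.48486, 118.46449], dtype=float32), array([ 0.9992939 , -0.03757176], dtype=float32), 86) -2.1532097
B (array([412.79443,  19.1189 ], dtype=float32), array([0.03753622, 0.9992953 ], dtype=float32), 70) 87.84882
T (array([654.0284  ,  54.215874], dtype=float32), array([0.04610223, 0.9989367 ], dtype=float32), 47) 87.3576
corners [416.73056 123.90701] [656.8281   114.879745] 240.26721
[[556.762     83.15584 ]
 [506.0725    82.985794]
 [549.62897  -31.155966]
 [500.28912  -29.500736]] tile [528.1881    26.371235]
0.1921992
-1.9214098
86.42938
87.05677
```

```bash
cat > st.py <<'E'
from h import *
yaw=-0.0378
ex=np.array([np.cos(yaw),np.sin(yaw),0]);ey=np.array([-np.sin(yaw),np.cos(yaw),0]);ez=np.array([0,0,1.])
O=np.array([536.78,119.4,0])-112*ey
def toS(P): P=np.atleast_2d(P)-O; return np.c_[P@ex,P@ey,P@ez]
def toW(p): p=np.atleast_2d(p);return O+p[:,:1]*ex+p[:,1:2]*ey+p[:,2:3]*ez
def onx(c,uv,xs,fish=False):
    d=rays(c,uv,fish);t=(xs-(c['eye']-O)@ex)/(d@ex);return toS(c['eye']+d*t[:,None])
E
python3 - <<'E'
from cell import env
from st import *
print(O)
for n,box in(("top",(340,365,190,210)),("side",(315,340,185,215))):
    c=env.calibration(n);p=cv2.imread(f"pics/{n}0.png");hsv=cv2.cvtColor(p,cv2.COLOR_BGR2HSV).astype(int)
    m=((hsv[...,0]<8)|(hsv[...,0]>172))&(hsv[...,1]>90);mm=np.zeros_like(m);a,b,e,f=box;mm[e:f,a:b]=m[e:f,a:b]
    v,u=np.nonzero(mm);q=onx(c,np.c_[u,v],115);r=np.hypot(q[:,1]+75,q[:,2]-20)
    o=np.argsort(r);print(n,len(u));print(np.c_[u,v,q[:,1:],r,np.degrees(np.arctan2(q[:,2]-20,-(q[:,1]+75)))][o][::3].round(1))
    h=toW([[0,-75,20],[115,-75,20],[-75,-75,20],[75,-75,20]]);print("hinge px",proj(c,h))
# tab
for n in("top","side"):
    c=env.calibration(n);p=cv2.imread(f"pics/{n}0.png");hsv=cv2.cvtColor(p,cv2.COLOR_BGR2HSV).astype(int)
    m=(hsv[...,0]>18)&(hsv[...,0]<36)&(hsv[...,1]>150);mm=np.zeros_like(m);mm[200:262,360:420]=m[200:262,360:420]
    v,u=np.nonzero(mm);print(n,len(u),u.min(),u.max(),v.min(),v.max())
    q=onx(c,np.c_[u,v],0);a=np.degrees(np.arctan2(q[:,2]-20,-(q[:,1]+75)));r=np.hypot(q[:,1]+75,q[:,2]-20);print(np.median(a),r.min(),r.max(),np.polyfit(r,a,1))
E
```

```text
[532.54740812   7.48000551   0.        ]
top 17
[[348.  203.  -77.4  59.5  39.6  86.5]
 [349.  202.  -79.4  71.   51.2  85. ]
 [350.  201.  -81.4  82.2  62.5  84.1]
 [351.  200.  -83.3  93.2  73.7  83.5]
 [353.  199.  -87.5 104.2  85.1  81.6]
 [354.  198.  -89.3 114.7  95.8  81.4]]
hinge px [[345.82119503 252.51081307]
 [346.52214956 206.31666004]
 [345.35325151 283.34912514]
 [346.28057119 222.2371051 ]]
side 48
[[326.  206.  -84.   62.7  43.6  78.1]
 [325.  205.  -79.8  69.5  49.7  84.5]
 [327.  202.  -87.6  77.2  58.5  77.6]
 [327.  201.  -87.5  81.4  62.6  78.5]
 [327.  200.  -87.4  85.6  66.7  79.3]
 [325.  200.  -79.3  90.5  70.6  86.5]
 [328.  198.  -91.2  91.4  73.2  77.2]
 [329.  197.  -95.2  93.1  75.9  74.6]
 [327.  197.  -87.   98.   79.   81.2]
 [328.  196.  -91.   99.7  81.3  78.7]
 [326.  196.  -82.9 104.6  84.9  84.7]
 [329.  194.  -94.8 105.5  87.8  77. ]
 [327.  194.  -86.7 110.3  91.1  82.6]
 [328.  193.  -90.6 112.   93.3  80.4]
 [326.  193.  -82.6 116.8  97.1  85.5]
 [329.  191.  -94.4 117.8  99.7  78.8]]
hinge px [[349.05612193 238.29871709]
 [323.5534643  217.28180057]
 [366.7994248  252.92109568]
 [332.20175022 224.4089128 ]]
top 159 380 399 246 256
28.43851080425728 82.87222303120174 182.6874142924622 [  0.61943446 -52.84372299]
side 125 368 382 202 217
27.68023170399007 88.85645558724724 141.68057601653408 [-0.10243704 39.60402718]
```

```bash
cat > plan.py <<'E'
from st import *
def plan(p0,R0,p1,R1,n):
    """rows in tool axes; straight line + slerp"""
    rv=R.from_matrix(R0.T@R1).as_rotvec()/n
    rv=np.round(rv,4); out=[];p=p0.copy();Q=R0.copy()
    for i in range(n):
        tgt=p0+(p1-p0)*(i+1)/n
        t=np.round(Q.T@(tgt-p)/10,2)
        out.append((t,rv)); p=p+Q@t*10; Q=Q@R.from_rotvec(rv).as_matrix()
    return out,p,Q
def show(o):
    for t,r in o: print("t",t,"r",r)
def tool(yaw,tilt):
    "tilt>0: tool points towards stand +y"
    b=RR([-np.pi/2,0,yaw]); return b@R.from_rotvec([tilt,0,0]).as_matrix()
E
python3 - <<'E'
from plan import *
print(tool(-.05,.3).round(2))
R0=tool(-1.335,0);p0=np.array([146.035,-607.716,233.661])
o,p,Q=plan(p0,R0,np.array([526,-14,270.]),tool(-.05,0),18);show(o);print(p)
E
```

```text
[[ 1.    0.01  0.05]
 [-0.05  0.3   0.95]
 [ 0.   -0.96  0.3 ]]
t [-2.71 -0.2   2.82] r [ 0.     -0.0714  0.    ]
t [-2.51 -0.2   3.01] r [ 0.     -0.0714  0.    ]
t [-2.28 -0.21  3.18] r [ 0.     -0.0714  0.    ]
t [-2.06 -0.2   3.34] r [ 0.     -0.0714  0.    ]
t [-1.8  -0.2   3.47] r [ 0.     -0.0714  0.    ]
t [-1.56 -0.2   3.6 ] r [ 0.     -0.0714  0.    ]
t [-1.3  -0.2   3.69] r [ 0.     -0.0714  0.    ]
t [-1.03 -0.21  3.78] r [ 0.     -0.0714  0.    ]
t [-0.75 -0.2   3.84] r [ 0.     -0.0714  0.    ]
t [-0.48 -0.2   3.89] r [ 0.     -0.0714  0.    ]
t [-0.21 -0.2   3.91] r [ 0.     -0.0714  0.    ]
t [ 0.08 -0.2   3.91] r [ 0.     -0.0714  0.    ]
t [ 0.36 -0.2   3.9 ] r [ 0.     -0.0714  0.    ]
t [ 0.63 -0.21  3.87] r [ 0.     -0.0714  0.    ]
t [ 0.91 -0.2   3.81] r [ 0.     -0.0714  0.    ]
t [ 1.18 -0.2   3.73] r [ 0.     -0.0714  0.    ]
t [ 1.44 -0.2   3.64] r [ 0.     -0.0714  0.    ]
t [ 1.69 -0.2   3.53] r [ 0.     -0.0714  0.    ]
[525.95743322 -14.03899848 269.961     ]
```

>>> {"op": "move_arm", "data": {"rows": [{"tx":-2.7,"ty":-0.2,"tz":2.8,"ry":-0.0714},{"tx":-2.5,"ty":-0.2,"tz":3.0,"ry":-0.0714},{"tx":-2.3,"ty":-0.2,"tz":3.2,"ry":-0.0714},{"tx":-2.05,"ty":-0.2,"tz":3.35,"ry":-0.0714},{"tx":-1.8,"ty":-0.2,"tz":3.45,"ry":-0.0714},{"tx":-1.55,"ty":-0.2,"tz":3.6,"ry":-0.0714},{"tx":-1.3,"ty":-0.2,"tz":3.7,"ry":-0.0714},{"tx":-1.0,"ty":-0.2,"tz":3.8,"ry":-0.0714},{"tx":-0.75,"ty":-0.2,"tz":3.85,"ry":-0.0714}]}}

```text
validation failed for argument at $.ro...
```

>>> {"op": "move_arm", "data": {"rows": [{"tx":-0.5,"ty":-0.2,"tz":3.9,"ry":-0.0714},{"tx":-0.2,"ty":-0.2,"tz":3.9,"ry":-0.0714},{"tx":0.1,"ty":-0.2,"tz":3.9,"ry":-0.0714},{"tx":0.35,"ty":-0.2,"tz":3.9,"ry":-0.0714},{"tx":0.65,"ty":-0.2,"tz":3.85,"ry":-0.0714},{"tx":0.9,"ty":-0.2,"tz":3.8,"ry":-0.0714},{"tx":1.2,"ty":-0.2,"tz":3.7,"ry":-0.0714},{"tx":1.45,"ty":-0.2,"tz":3.65,"ry":-0.0714},{"tx":1.7,"ty":-0.2,"tz":3.5,"ry":-0.0714},{}]}}

```text
validation failed for argument at $.ro...
```

Run:
```python
from cell import env
import cv2,numpy as np
s=env.state();print(s['t'],s['joints'].round(3),s['eef_pos'],s['tcp_rot'])
print(env.calibration("wrist"))
p,d=env.read_camera("wrist");cv2.imwrite("pics/w1.png",p);np.save("pics/w1.npy",d)
```

```text
0.15 [-1.441  0.491  1.559 -0.     1.092 -0.106] [ 146.01913757 -607.52828004  233.1952198 ] [-1.57070935e+00  8.66491151e-04 -1.33498276e+00]
{'vertical_fov': 65.70646984690485, 'cx': 320.5041860027192, 'cy': 248.7340745483118, 'eye': array([ 223.09987849, -589.66903919,  384.44375943]), 'rotation': array([-2.85067391e-01,  8.80784079e-04, -1.33510773e+00])}
```

View pics/w1.png

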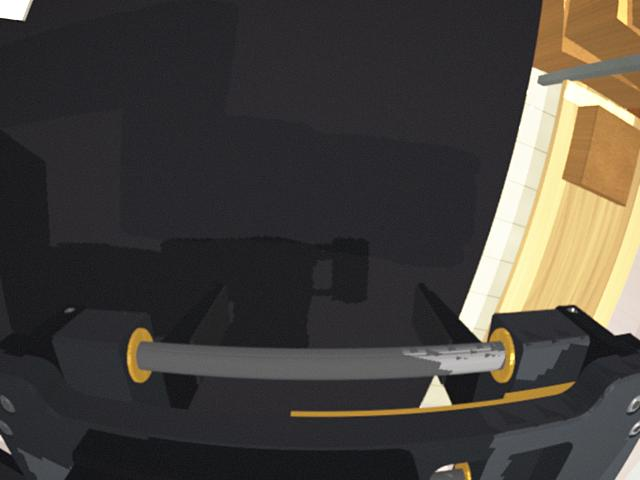

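>>> {"op": "move_arm", "data": {"rows": [{"tx":-2.7,"ty":-0.2,"tz":2.8,"rx":0,"ry":-0.0714,"rz":0,"grip":100},{"tx":-2.5,"ty":-0.2,"tz":3.0,"rx":0,"ry":-0.0714,"rz":0,"grip":100},{"tx":-2.3,"ty":-0.2,"tz":3.2,"rx":0,"ry":-0.0714,"rz":0,"grip":100},{"tx":-2.05,"ty":-0.2,"tz":3.35,"rx":0,"ry":-0.0714,"rz":0,"grip":100},{"tx":-1.8,"ty":-0.2,"tz":3.45,"rx":0,"ry":-0.0714,"rz":0,"grip":100},{"tx":-1.55,"ty":-0.2,"tz":3.6,"rx":0,"ry":-0.0714,"rz":0,"grip":100},{"tx":-1.3,"ty":-0.2,"tz":3.7,"rx":0,"ry":-0.0714,"rz":0,"grip":100},{"tx":-1.0,"ty":-0.2,"tz":3.8,"rx":0,"ry":-0.0714,"rz":0,"grip":100},{"tx":-0.75,"ty":-0.2,"tz":3.85,"rx":0,"ry":-0.0714,"rz":0,"grip":100}]}}

```text
t: 0.95
eef_pos: [337.0, -309.4, 251.8]
tcp_rot: [-1.571, -0.0, -0.689]
ft_force: [0.0, -0.4, -0.3]
opening: 0.998
```

>>> {"op": "move_arm", "data": {"rows": [{"tx":-0.5,"ty":-0.2,"tz":3.9,"rx":0,"ry":-0.0714,"rz":0,"grip":100},{"tx":-0.2,"ty":-0.2,"tz":3.9,"rx":0,"ry":-0.0714,"rz":0,"grip":100},{"tx":0.1,"ty":-0.2,"tz":3.9,"rx":0,"ry":-0.0714,"rz":0,"grip":100},{"tx":0.35,"ty":-0.2,"tz":3.9,"rx":0,"ry":-0.0714,"rz":0,"grip":100},{"tx":0.65,"ty":-0.2,"tz":3.85,"rx":0,"ry":-0.0714,"rz":0,"grip":100},{"tx":0.9,"ty":-0.2,"tz":3.8,"rx":0,"ry":-0.0714,"rz":0,"grip":100},{"tx":1.2,"ty":-0.2,"tz":3.7,"rx":0,"ry":-0.0714,"rz":0,"grip":100},{"tx":1.45,"ty":-0.2,"tz":3.65,"rx":0,"ry":-0.0714,"rz":0,"grip":100},{"tx":1.7,"ty":-0.2,"tz":3.5,"rx":0,"ry":-0.0714,"rz":0,"grip":100},{"tx":0,"ty":0,"tz":0,"rx":0,"ry":0,"rz":0,"grip":100}]}}

```text
t: 1.78
eef_pos: [529.1, -10.7, 269.7]
tcp_rot: [-1.57, -0.001, -0.042]
ft_force: [-0.7, 0.5, -0.3]
opening: 1.0
```

Run:
```python
from cell import env
import cv2,numpy as np
s=env.state();print(s['t'],s['joints'].round(3),s['eef_pos'],s['tcp_rot'])
c=env.calibration("wrist");print(c);np.save("pics/w1c.npy",c)
p,d=env.read_camera("wrist");cv2.imwrite("pics/w1.png",p);np.save("pics/w1.npy",d)
```

```text
1.7833 [-1.450e-01  3.160e-01  1.745e+00  1.000e-03  1.078e+00 -1.040e-01] [529.06779915 -10.65927136 269.73363654] [-1.57000138e+00 -1.44697888e-03 -4.15272352e-02]
{'vertical_fov': 65.70646984690485, 'cx': 320.5041860027192, 'cy': 248.7340745483118, 'eye': array([532.09052432,  67.94274402, 421.01586661]), 'rotation': array([-0.28374743, -0.00067931, -0.04163728])}
```

View pics/w1.png

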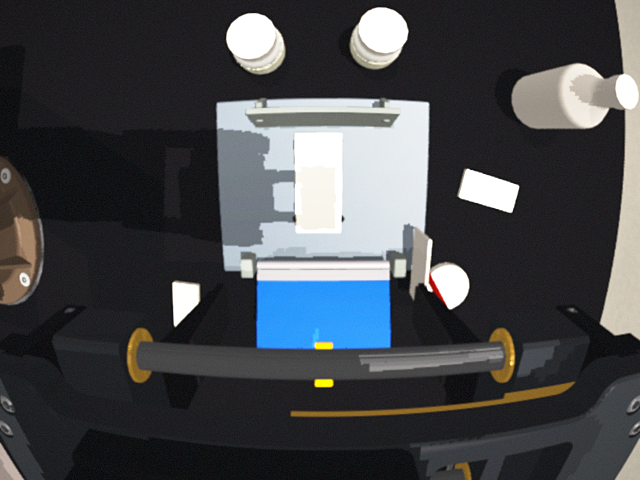

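Run:
```python
from st import *
c=np.load("pics/w1c.npy",allow_pickle=True).item();p=cv2.imread("pics/w1.png")
cv2.imwrite("pics/w1z.png",cv2.resize(p[90:280,210:450],(800,633),interpolation=cv2.INTER_CUBIC)[:600])
m=(p.min(2)>195).astype(np.uint8)
n,l,st,ce=cv2.connectedComponentsWithStats(m)
for i in range(1,n):
    if st[i,4]>150: print(i,st[i],ce[i])
i=l[160,320];cs,_=cv2.findContours((l==i).astype(np.uint8),0,2)
k=cs[0][:,0,:].astype(float);w=onplane(c,k,18,True)
r=cv2.minAreaRect(w[:,:2].astype(np.float32));print(r)
print("studs",onplane(c,[[294.5,218],[343,218]],13.5,True),toS(onplane(c,[[294.5,218],[343,218]],13.5,True)))
for z,uv in((6,[[218,102],[430,103],[222,271]]),):
    w=onplane(c,uv,z,True);print(w,toS(w))
print(proj(c,toW([[-120,112,6],[120,112,6],[-120,-88,6],[0,80,6],[75,80,6],[-75,80,6],[75,-75,20],[-75,-75,20]]),True))
```

```text
1 [ 354    8   54   57 2039] [381.81559588  33.32368808]
2 [ 227   14   56   56 2170] [254.08525346  39.47142857]
4 [ 562   64   46   64 1352] [579.99186391  98.1989645 ]
7 [615  74  24  36 636] [626.79245283  91.25943396]
8 [  218    99   211   158 21760] [343.12132353 175.53851103]
15 [ 459  169   60   43 1632] [488.29779412 190.52879902]
20 [425 239   7  52 202] [427.94554455 264.25247525]
28 [240 260  12  17 177] [246.15819209 267.5819209 ]
29 [395 260  11  16 151] [399.8410596  267.56953642]
30 [ 257  262  133   18 2269] [323.04892023 270.56324372]
31 [ 431  265   38   44 1118] [451.07871199 283.85867621]
33 [173 282  26  44 800] [183.74875 299.56625]
((533.8363647460938, 28.849796295166016), (175.09100341796875, 229.65814208984375), 87.86632537841797)
studs [[499.82579388 -13.7771848   13.5       ]
 [554.06626662 -16.05888925  13.5       ]] [[-31.89490959 -22.47858805  13.5       ]
 [ 22.39304518 -22.70886095  13.5       ]]
[[419.57087446 123.15366444   6.        ]
 [657.68482055 112.70216365   6.        ]
 [406.66083159 -76.12459199   6.        ]] [[-117.2672537   111.32153313    6.        ]
 [ 121.07157194  109.87606209    6.        ]
 [-122.63715009  -88.3022553     6.        ]]
[[215.68059602 101.59544871]
 [429.10345498 101.10931855]
 [224.05341179 270.77946938]
 [322.67641307 125.73519214]
 [390.18845032 126.89532517]
 [255.0149728  127.23459443]
 [388.24931882 263.86551551]
 [257.86110095 264.39283683]]
```

View pics/w1z.png

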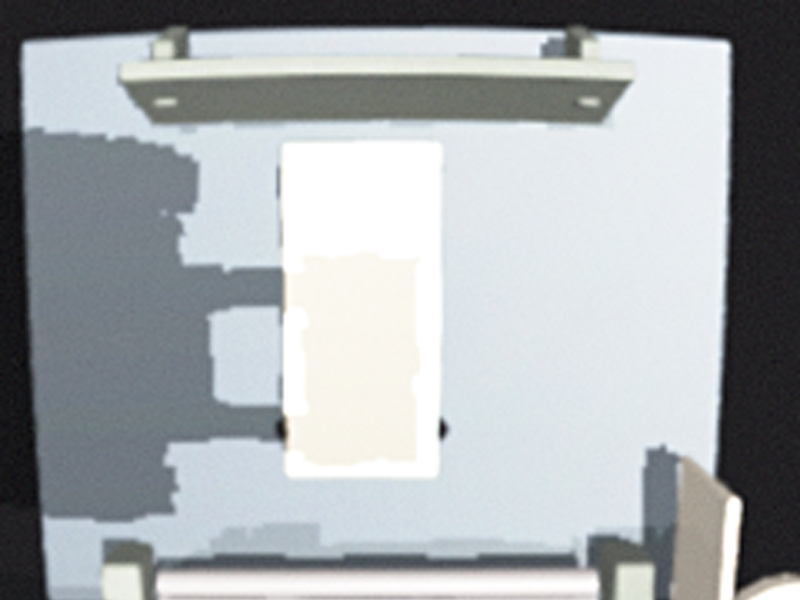

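>>> {"op": "move_arm", "data": {"rows": [{"tx":-0.24,"ty":4.1,"tz":-0.38,"rx":0,"ry":0.008,"rz":0,"grip":100},{"tx":0,"ty":4.1,"tz":0,"rx":0,"ry":0,"rz":0,"grip":100},{"tx":0,"ty":4.1,"tz":0,"rx":0,"ry":0,"rz":0,"grip":100},{"tx":0,"ty":4.1,"tz":0,"rx":0,"ry":0,"rz":0,"grip":100},{"tx":0,"ty":4.0,"tz":0,"rx":0,"ry":0,"rz":0,"grip":100},{"tx":0,"ty":1.0,"tz":0,"rx":0,"ry":0,"rz":0,"grip":100},{"tx":0,"ty":0,"tz":0,"rx":0,"ry":0,"rz":0,"grip":100},{"tx":0,"ty":0,"tz":0,"rx":0,"ry":0,"rz":0,"grip":100}]}}

```text
t: 2.5
eef_pos: [524.3, -19.4, 56.6]
tcp_rot: [-1.571, -0.0, -0.059]
ft_force: [-0.3, 0.4, 1.7]
opening: 1.003
```

Run:
```python
from cell import env
from st import *
s=env.state();print(s['t'],s['joints'].round(3),s['eef_pos'],s['tcp_rot'])
p,d=env.read_camera("side");cv2.imwrite("pics/s2.png",cv2.resize(p[175:315,250:420],(680,560),interpolation=cv2.INTER_CUBIC))
c=env.calibration("wrist")
p,d=env.read_camera("wrist");cv2.imwrite("pics/w2.png",p)
```

```text
2.5 [-0.163  0.607  1.964 -0.     0.57  -0.104] [524.29823336 -19.43339713  56.61149276] [-1.57092469e+00 -9.30925205e-05 -5.86942601e-02]
```

View pics/s2.png

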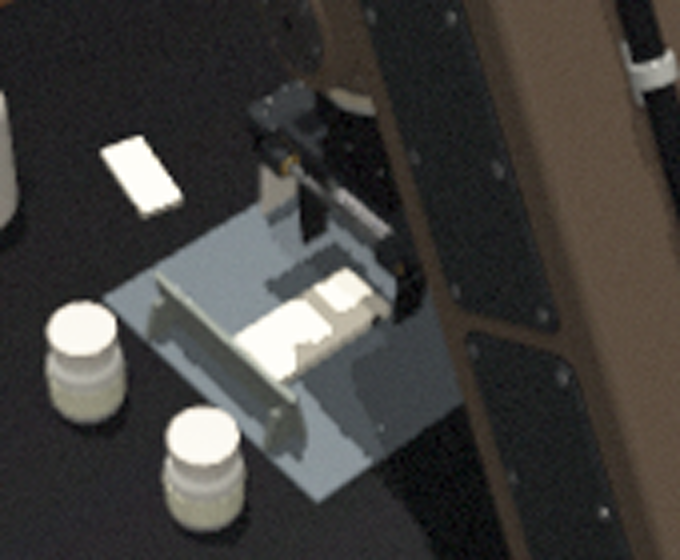

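View pics/w2.png

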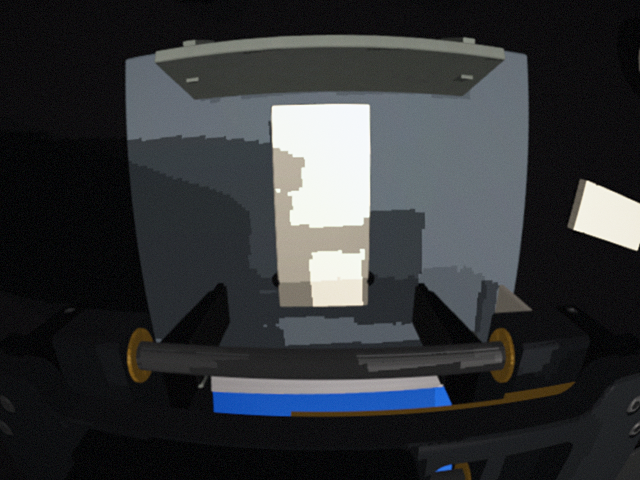

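Run:
```python
from cell import env
from st import *
c=env.calibration("wrist")
w=onplane(c,[[276,280],[371.5,279]],13.5,True);print(w,w.mean(0))
w=onplane(c,[[271.5,105],[370,104],[280,305],[368,306]],18,True);print(w,w.mean(0))
print(toS(onplane(c,[[195,99],[480,96]],6,True)))
```

```text
[[500.01905871 -14.6783003   13.5       ]
 [554.03708553 -17.30326833  13.5       ]] [527.02807212 -15.99078431  13.5       ]
[[505.94746358  80.74010442  18.        ]
 [555.79235016  78.37528414  18.        ]
 [501.43482284 -28.2763749   18.        ]
 [551.29680235 -31.92972245  18.        ]] [528.61785973  24.7273228   18.        ]
[[-74.02370231  80.41604919   6.        ]
 [ 86.58632936  81.06871693   6.        ]]
```

>>> {"op": "move_arm", "data": {"rows": [{"tx":0.22,"ty":0,"tz":0.43,"rx":0,"ry":-0.012,"rz":0,"grip":100},{"tx":0,"ty":1.5,"tz":0,"rx":0,"ry":0,"rz":0,"grip":100},{"tx":0,"ty":1.5,"tz":0,"rx":0,"ry":0,"rz":0,"grip":100},{"tx":0,"ty":0,"tz":0,"rx":0,"ry":0,"rz":0,"grip":100},{"tx":0,"ty":0,"tz":0,"rx":0,"ry":0,"rz":0,"grip":100}]}}

```text
t: 3.02
eef_pos: [527.1, -14.5, 26.6]
tcp_rot: [-1.571, -0.002, -0.045]
ft_force: [-0.1, -0.1, 1.2]
opening: 0.999
```

Close on the studs.

>>> {"op": "move_arm", "data": {"rows": [{"tx":0,"ty":0,"tz":0,"rx":0,"ry":0,"rz":0,"grip":0},{"tx":0,"ty":0,"tz":0,"rx":0,"ry":0,"rz":0,"grip":0},{"tx":0,"ty":0,"tz":0,"rx":0,"ry":0,"rz":0,"grip":0},{"tx":0,"ty":0,"tz":0,"rx":0,"ry":0,"rz":0,"grip":0},{"tx":0,"ty":0,"tz":0,"rx":0,"ry":0,"rz":0,"grip":0},{"tx":0,"ty":0,"tz":0,"rx":0,"ry":0,"rz":0,"grip":0},{"tx":0,"ty":0,"tz":0,"rx":0,"ry":0,"rz":0,"grip":0},{"tx":0,"ty":0,"tz":0,"rx":0,"ry":0,"rz":0,"grip":0}]}}

```text
t: 3.68
eef_pos: [526.5, -14.8, 25.7]
tcp_rot: [-1.571, -0.0, -0.046]
ft_force: [-0.4, 0.5, 1.1]
opening: 0.586
```

Run:
```python
from cell import env
from st import *
s=env.state();print(s['t'],s['eef_pos'],s['tcp_rot'],s['opening'],s['ft_force'])
p,d=env.read_camera("wrist");cv2.imwrite("pics/w3.png",p)
```

```text
3.6833 [526.48991499 -14.76094039  25.68018026] [-1.57088745e+00 -1.37126536e-04 -4.58191169e-02] 0.5855987560756849 [-0.418673    0.49295404  1.1356797 ]
```

View pics/w3.png

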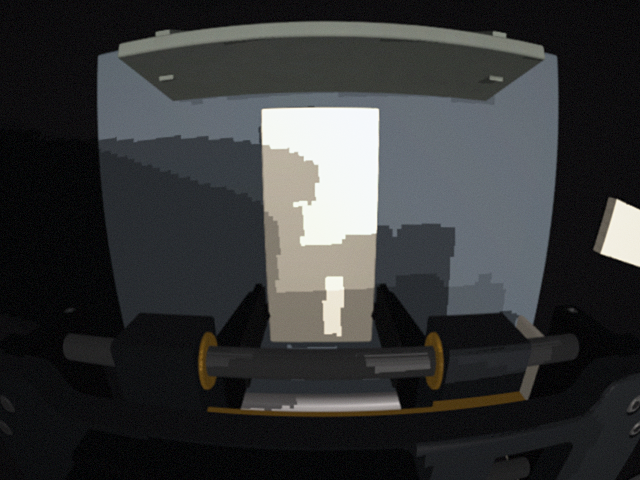

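```bash
cat > traj.py <<'E'
from plan import *
s0=13.5-1.3
def stud(th,py):
    t=np.radians(th);return np.array([py-95*np.cos(t)+7.5*np.sin(t),6+95*np.sin(t)+7.5*np.cos(t)])
def pose(th,py,yaw0=-.046,yaw1=-.038):
    yaw=yaw0+(yaw1-yaw0)*min(th/50,1)
    y,z=stud(th,py);Q=tool(yaw,-np.radians(min(th,50)));return y,z,Q
E
python3 - <<'E'
from traj import *
S=toS([526.5,-14.9,13.5])[0];print(S)
x=S[0];py0=S[1]+95;print(py0)
ths=list(range(0,55,5));P=None
p=np.array([526.5,-14.76,25.7]);Q=tool(-.046,0)
for th in ths[1:]:
    py=py0+(72-py0)*th/50
    y,z,Q1=pose(th,py);tcp=toW([x,y,z])[0]-s0*Q1[:,1]
    t=np.round(Q.T@(tcp-p)/10,2);rv=np.round(R.from_matrix(Q.T@Q1).as_rotvec(),4)
    print(th,t,rv,tcp.round(1));p=p+Q@t*10;Q=Q@R.from_rotvec(rv).as_matrix()
E
```

```text
[ -5.19732548 -22.59255629  13.5       ]
72.40744371296465
5 [-0.   -0.82  0.19] [-0.0873 -0.0008 -0.    ] [526.6 -12.9  33.9]
10 [-0.   -0.82  0.2 ] [-0.0872 -0.0008 -0.0001] [526.7 -10.1  41.9]
15 [-0.   -0.82  0.21] [-0.0873 -0.0008 -0.0002] [526.8  -6.7  49.6]
20 [-0.01 -0.82  0.2 ] [-0.0873 -0.0007 -0.0002] [527.   -2.6  57. ]
25 [ 0.   -0.82  0.21] [-0.0872 -0.0008 -0.0004] [527.2   2.1  64. ]
30 [-0.   -0.82  0.2 ] [-0.0873 -0.0007 -0.0003] [527.4   7.4  70.6]
35 [-0.   -0.82  0.2 ] [-0.0873 -0.0007 -0.0005] [527.6  13.3  76.6]
40 [-0.   -0.81  0.21] [-0.0872 -0.0006 -0.0004] [527.8  19.6  82.2]
45 [-0.01 -0.82  0.2 ] [-0.0873 -0.0006 -0.0006] [528.1  26.5  87.1]
50 [ 0.   -0.82  0.21] [-0.0873 -0.0005 -0.0006] [528.3  33.7  91.4]
```

>>> {"op": "move_arm", "data": {"rows": [{"tx":0,"ty":-0.41,"tz":0.1,"rx":-0.0436,"ry":0,"rz":0,"grip":0},{"tx":0,"ty":-0.41,"tz":0.1,"rx":-0.0436,"ry":0,"rz":0,"grip":0},{"tx":0,"ty":-0.41,"tz":0.1,"rx":-0.0436,"ry":0,"rz":0,"grip":0},{"tx":0,"ty":-0.41,"tz":0.1,"rx":-0.0436,"ry":0,"rz":0,"grip":0},{"tx":0,"ty":-0.41,"tz":0.1,"rx":-0.0436,"ry":0,"rz":0,"grip":0},{"tx":0,"ty":-0.41,"tz":0.1,"rx":-0.0436,"ry":0,"rz":0,"grip":0},{"tx":0,"ty":0,"tz":0,"rx":0,"ry":0,"rz":0,"grip":0},{"tx":0,"ty":0,"tz":0,"rx":0,"ry":0,"rz":0,"grip":0}]}}

```text
t: 4.4
eef_pos: [526.8, -5.6, 49.2]
tcp_rot: [-1.831, 0.0, -0.045]
ft_force: [-0.8, 0.5, -1.8]
opening: 0.584
```

```bash
cat > pic.py <<'E'
from cell import env
from st import *
import sys
k=sys.argv[1]
s=env.state();print(s['t'],s['joints'].round(3),s['eef_pos'].round(1),s['tcp_rot'].round(3),s['opening'].round(3),s['ft_force'].round(1))
p,d=env.read_camera("side");a=cv2.resize(p[180:310,255:405],(450,390),interpolation=cv2.INTER_CUBIC)
np.save("pics/wc.npy",env.calibration("wrist"))
p,d=env.read_camera("wrist");cv2.imwrite(f"pics/w{k}.png",p);b=cv2.resize(p,(350,263))
o=np.zeros((390,800,3),np.uint8);o[:,:450]=a;o[:263,450:]=b;cv2.imwrite(f"pics/c{k}.png",o)
E
python3 pic.py 4
```

```text
Traceback (most recent call last):
  File "pic.py", line 5, in <module>
    s=env.state();print(s['t'],s['joints'].round(3),s['eef_pos'].round(1),s['tcp_rot'].round(3),s['opening'].round(3),s['ft_force'].round(1))
                                                                                                ^^^^^^^^^^^^^^^^^^
AttributeError: 'float' object has no attribute 'round'
```

```bash
sed -i "s/s\['opening'\].round(3)/round(s['opening'],3)/" pic.py; python3 pic.py 4
```

```text
4.4 [-0.012  0.642  1.951 -0.466  0.609  0.425] [526.8  -5.6  49.2] [-1.831  0.    -0.045] 0.584 [-0.8  0.5 -1.8]
```

View pics/c4.png

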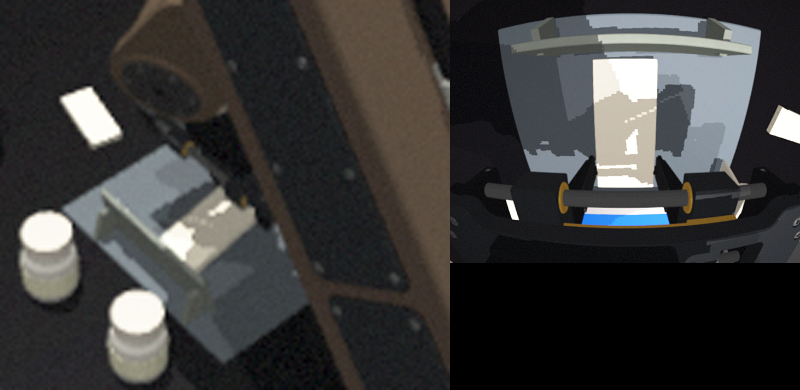

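>>> {"op": "move_arm", "data": {"rows": [{"tx":0,"ty":-0.41,"tz":0.1,"rx":-0.0436,"ry":0,"rz":0,"grip":0},{"tx":0,"ty":-0.41,"tz":0.1,"rx":-0.0436,"ry":0,"rz":0,"grip":0},{"tx":0,"ty":-0.41,"tz":0.1,"rx":-0.0436,"ry":0,"rz":0,"grip":0},{"tx":0,"ty":-0.41,"tz":0.1,"rx":-0.0436,"ry":0,"rz":0,"grip":0},{"tx":0,"ty":-0.41,"tz":0.1,"rx":-0.0436,"ry":0,"rz":0,"grip":0},{"tx":0,"ty":-0.41,"tz":0.1,"rx":-0.0436,"ry":0,"rz":0,"grip":0},{"tx":0,"ty":-0.41,"tz":0.1,"rx":-0.0436,"ry":0,"rz":0,"grip":0},{"tx":0,"ty":-0.41,"tz":0.1,"rx":-0.0436,"ry":0,"rz":0,"grip":0},{"tx":0,"ty":0,"tz":0,"rx":0,"ry":0,"rz":0,"grip":0},{"tx":0,"ty":0,"tz":0,"rx":0,"ry":0,"rz":0,"grip":0}]}}

```text
t: 5.33
eef_pos: [527.6, 14.3, 75.5]
tcp_rot: [-2.179, 0.001, -0.046]
ft_force: [-0.3, 0.6, -0.8]
opening: 0.586
```

```bash
python3 pic.py 5
```

```text
5.3333 [ 0.17   0.681  1.894 -0.798  0.895  0.831] [527.6  14.3  75.5] [-2.179e+00  1.000e-03 -4.600e-02] 0.586 [-0.3  0.6 -0.8]
```

View pics/c5.png

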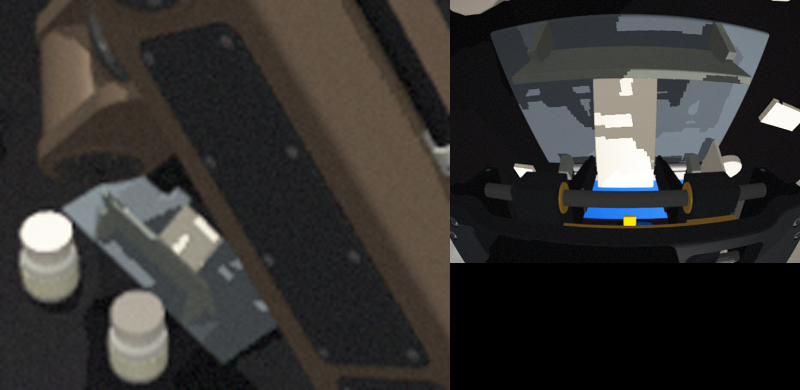

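>>> {"op": "move_arm", "data": {"rows": [{"tx":0,"ty":-0.41,"tz":0.1,"rx":-0.0436,"ry":0,"rz":0,"grip":0},{"tx":0,"ty":-0.41,"tz":0.1,"rx":-0.0436,"ry":0,"rz":0,"grip":0},{"tx":0,"ty":-0.41,"tz":0.1,"rx":-0.0436,"ry":0,"rz":0,"grip":0},{"tx":0,"ty":-0.41,"tz":0.1,"rx":-0.0436,"ry":0,"rz":0,"grip":0},{"tx":0,"ty":-0.41,"tz":0.1,"rx":-0.0436,"ry":0,"rz":0,"grip":0},{"tx":0,"ty":-0.41,"tz":0.1,"rx":-0.0436,"ry":0,"rz":0,"grip":0},{"tx":0,"ty":0,"tz":0,"rx":0,"ry":0,"rz":0,"grip":0},{"tx":0,"ty":0,"tz":0,"rx":0,"ry":0,"rz":0,"grip":0}]}}

```text
t: 6.1
eef_pos: [528.7, 34.2, 90.7]
tcp_rot: [-2.443, 0.001, -0.046]
ft_force: [-0.7, -4.8, 3.5]
opening: 0.582
```

```bash
python3 pic.py 6
python3 - <<'E'
from traj import *
from cell import env
s=env.state();p=s['eef_pos'];Q=RR(s['tcp_rot']);print("stud now",toS(p+s0*Q[:,1]))
F=np.array([96.5,99.3])
for th,py in((60,71.2),(70,70.3),(80,69),(90,68)):
    print(th,stud(th,py))
    t=Q.T@(toW([-5,*stud(th,py)])[0]-s0*Q[:,1]-p)/10;print(t.round(2))
t=Q.T@(toW([-5,*F])[0]-s0*Q[:,1]-p)/10;print(t.round(2))
E
```

```text
6.1 [ 0.287  0.751  1.836 -0.919  1.143  0.992] [528.7  34.2  90.7] [-2.443e+00  1.000e-03 -4.600e-02] 0.582 [-0.7 -4.8  3.5]
stud now [[-5.00024747 17.12585401 82.89766604]]
60 [30.19519053 92.02241336]
[-0.01 -1.59  0.14]
70 [44.85578104 97.83595005]
[-0.03 -3.08  0.64]
80 [ 59.88948127 100.85909787]
[-0.04 -4.43  1.38]
90 [ 75.5 101. ]
[-0.05 -5.63  2.37]
[-0.07 -7.13  3.86]
```

View pics/w6.png

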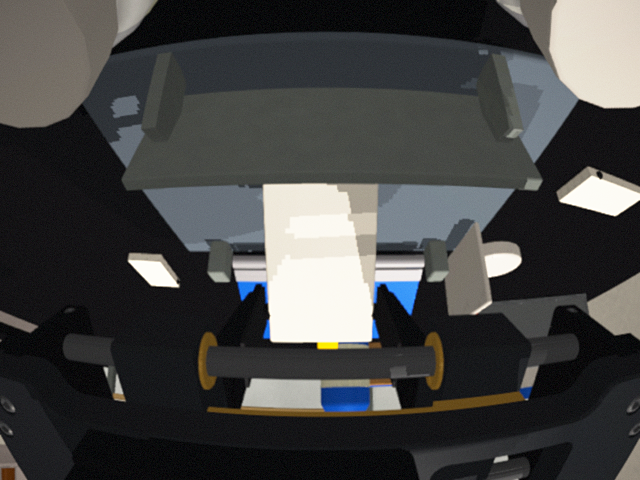

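>>> {"op": "move_arm", "data": {"rows": [{"tx":0,"ty":-0.8,"tz":0.1,"rx":0,"ry":0,"rz":0,"grip":0},{"tx":0,"ty":-0.8,"tz":0.1,"rx":0,"ry":0,"rz":0,"grip":0},{"tx":0,"ty":-0.7,"tz":0.2,"rx":0,"ry":0,"rz":0,"grip":0},{"tx":0,"ty":-0.7,"tz":0.25,"rx":0,"ry":0,"rz":0,"grip":0},{"tx":0,"ty":0,"tz":0,"rx":0,"ry":0,"rz":0,"grip":0},{"tx":0,"ty":0,"tz":0,"rx":0,"ry":0,"rz":0,"grip":0}]}}

```text
t: 6.7
eef_pos: [530.0, 62.4, 104.8]
tcp_rot: [-2.442, -0.0, -0.045]
ft_force: [0.4, -1.2, 2.4]
opening: 0.584
```

```bash
python3 pic.py 7
python3 - <<'E'
from traj import *
from cell import env
s=env.state();p=s['eef_pos'];Q=RR(s['tcp_rot']);print("stud now",toS(p+s0*Q[:,1]))
E
```

```text
6.7 [ 0.332  0.739  1.8   -0.872  1.192  0.968] [530.   62.4 104.8] [-2.442 -0.    -0.045] 0.584 [ 0.4 -1.2  2.4]
stud now [[-4.68200393 45.05404226 96.84818657]]
```

View pics/w7.png

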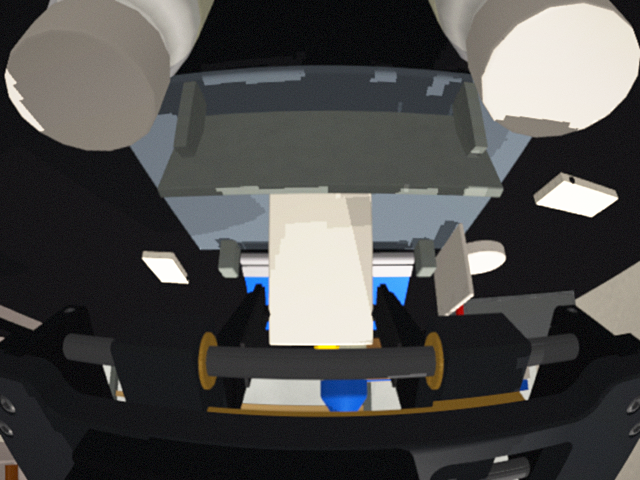

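>>> {"op": "move_arm", "data": {"rows": [{"tx":0,"ty":-0.65,"tz":0.35,"rx":0,"ry":0,"rz":0,"grip":0},{"tx":0,"ty":-0.65,"tz":0.4,"rx":0,"ry":0,"rz":0,"grip":0},{"tx":0,"ty":-0.6,"tz":0.5,"rx":0,"ry":0,"rz":0,"grip":0},{"tx":0,"ty":-0.6,"tz":0.5,"rx":0,"ry":0,"rz":0,"grip":0},{"tx":0,"ty":0,"tz":0,"rx":0,"ry":0,"rz":0,"grip":0},{"tx":0,"ty":0,"tz":0,"rx":0,"ry":0,"rz":0,"grip":0}]}}

```text
t: 7.3
eef_pos: [531.4, 93.1, 107.3]
tcp_rot: [-2.443, -0.0, -0.045]
ft_force: [0.5, -0.3, 0.8]
opening: 0.583
```

```bash
python3 pic.py 8
python3 - <<'E'
from traj import *
from cell import env
s=env.state();p=s['eef_pos'];Q=RR(s['tcp_rot']);print("stud now",toS(p+s0*Q[:,1]))
for F in([95.4,99.8],[97.5,99.8]):
  t=Q.T@(toW([-5,*F])[0]-s0*Q[:,1]-p)/10;print(t.round(2))
E
```

```text
7.3 [ 0.38   0.748  1.76  -0.832  1.232  0.962] [531.4  93.1 107.3] [-2.443 -0.    -0.045] 0.583 [ 0.5 -0.3  0.8]
stud now [[-4.47828749 75.59690077 99.47569134]]
[-0.07 -1.54  1.25]
[-0.07 -1.7   1.38]
```

View pics/w8.png

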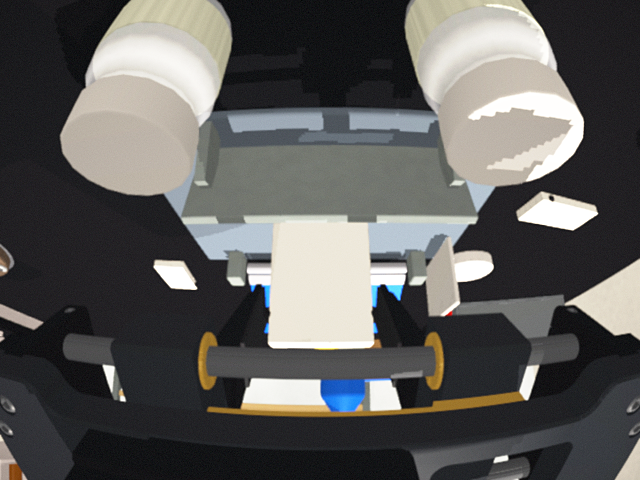

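View pics/c8.png

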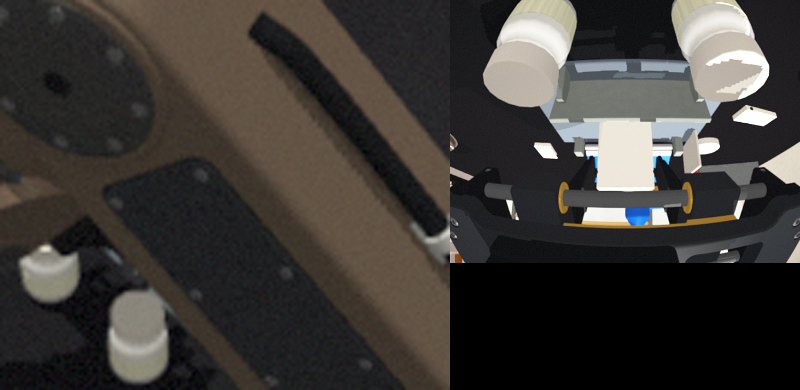

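>>> {"op": "move_arm", "data": {"rows": [{"tx":0,"ty":-0.5,"tz":0.4,"rx":0,"ry":0,"rz":0,"grip":0},{"tx":0,"ty":-0.5,"tz":0.4,"rx":0,"ry":0,"rz":0,"grip":0},{"tx":0,"ty":-0.4,"tz":0.35,"rx":0,"ry":0,"rz":0,"grip":0},{"tx":0,"ty":-0.3,"tz":0.25,"rx":0,"ry":0,"rz":0,"grip":0},{"tx":0,"ty":0,"tz":0,"rx":0,"ry":0,"rz":0,"grip":0},{"tx":0,"ty":0,"tz":0,"rx":0,"ry":0,"rz":0,"grip":0}]}}

```text
t: 7.9
eef_pos: [532.3, 114.6, 107.7]
tcp_rot: [-2.443, 0.0, -0.045]
ft_force: [-0.1, -2.2, -1.9]
opening: 0.587
```

```bash
python3 pic.py 9
python3 - <<'E'
from traj import *
from cell import env
s=env.state();p=s['eef_pos'];Q=RR(s['tcp_rot']);print("stud now",toS(p+s0*Q[:,1]))
E
```

```text
7.9 [ 0.412  0.758  1.73  -0.806  1.261  0.96 ] [532.3 114.6 107.7] [-2.443  0.    -0.045] 0.587 [-0.1 -2.2 -1.9]
stud now [[-4.33992015 97.44080768 99.87619935]]
```

View pics/w9.png

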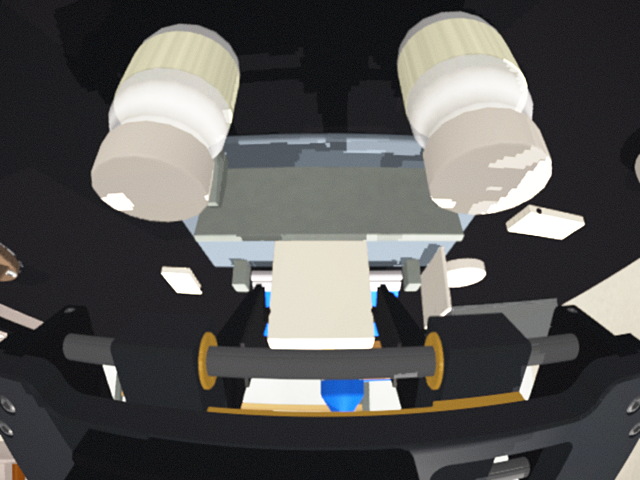

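>>> {"op": "move_arm", "data": {"rows": [{"tx":0,"ty":0.05,"tz":0.22,"rx":0,"ry":0,"rz":0,"grip":0},{"tx":0,"ty":0,"tz":0,"rx":0,"ry":0,"rz":0,"grip":0},{"tx":0,"ty":0,"tz":0,"rx":0,"ry":0,"rz":0,"grip":0}]}}

```text
t: 8.25
eef_pos: [532.4, 115.3, 105.7]
tcp_rot: [-2.443, -0.0, -0.046]
ft_force: [-0.1, -2.2, -1.6]
opening: 0.585
```

```bash
cat > tile.py <<'E'
from cell import env
from st import *
c=env.calibration("wrist");p,d=env.read_camera("wrist")
cv2.imwrite("pics/wt.png",p)
for v in range(238,356,6):
    u=320;q=toS(bydepth(c,[[u,v]],[d[v,u]],True))[0];print(v,p[v,u],d[v,u].round(1),q.round(1))
E
python3 tile.py
```

```text
238 [133 143 138] 196.1 [-4.6 96.6 58.2]
244 [160 173 177] 199.7 [-4.7 92.1 59.6]
250 [203 224 230] 197.5 [-4.7 92.8 63.4]
256 [208 225 231] 195.4 [-4.7 93.4 67.1]
262 [207 226 232] 194.1 [-4.7 93.4 70.5]
268 [204 224 231] 191.4 [-4.6 94.7 74.4]
274 [206 224 232] 190.5 [-4.6 94.3 77.5]
280 [207 226 233] 186.9 [-4.6 96.5 81.5]
286 [207 224 231] 184.2 [-4.6 97.8 85.1]
292 [206 225 231] 183.3 [-4.6 97.4 88.1]
298 [209 226 232] 179.9 [-4.6 99.5 91.8]
304 [205 223 230] 179.1 [-4.6 99.2 94.8]
310 [206 224 232] 176.2 [ -4.6 100.8  98.2]
316 [203 221 229] 174.7 [ -4.5 101.1 101.3]
322 [207 225 231] 172.5 [ -4.5 102.1 104.4]
328 [207 224 231] 169.9 [ -4.5 103.5 107.6]
334 [206 224 232] 167.7 [ -4.5 104.6 110.7]
340 [255 255 255] 168.4 [ -4.5 102.8 113.2]
346 [255 255 255] 173.0 [ -4.6  96.9 115.1]
352 [76 74 73] 88.7 [ -3.7 182.5 129.7]
```

>>> {"op": "move_arm", "data": {"rows": [{"tx":0,"ty":0,"tz":0,"rx":0,"ry":0,"rz":0,"grip":75},{"tx":0,"ty":0,"tz":0,"rx":0,"ry":0,"rz":0,"grip":75},{"tx":0,"ty":0,"tz":0,"rx":0,"ry":0,"rz":0,"grip":75},{"tx":0,"ty":0,"tz":0,"rx":0,"ry":0,"rz":0,"grip":75},{"tx":0,"ty":0,"tz":0,"rx":0,"ry":0,"rz":0,"grip":75}]}}

```text
t: 8.72
eef_pos: [532.4, 115.5, 105.8]
tcp_rot: [-2.443, -0.0, -0.046]
ft_force: [-0.6, -0.5, 0.1]
opening: 0.746
```

```bash
python3 tile.py
```

```text
238 [136 144 140] 197.1 [-4.6 96.  57.9]
244 [161 176 175] 199.0 [-4.7 92.9 60. ]
250 [207 223 231] 198.0 [-4.7 92.6 63.3]
256 [206 223 231] 195.3 [-4.7 93.8 67.3]
262 [203 223 230] 193.4 [-4.6 94.2 70.9]
268 [205 221 230] 190.9 [-4.6 95.3 74.6]
274 [202 220 229] 190.5 [-4.6 94.5 77.6]
280 [206 222 231] 187.5 [-4.6 96.1 81.4]
286 [206 224 231] 185.0 [-4.6 97.3 85. ]
292 [206 223 230] 183.0 [-4.6 97.9 88.3]
298 [204 222 230] 179.4 [ -4.6 100.3  92.1]
304 [205 224 230] 179.0 [-4.6 99.4 94.9]
310 [204 221 230] 176.7 [ -4.6 100.5  98.2]
316 [204 222 230] 175.6 [ -4.6 100.4 101.1]
322 [203 221 229] 172.5 [ -4.5 102.3 104.5]
328 [208 222 231] 170.8 [ -4.5 102.9 107.5]
334 [203 222 230] 168.9 [ -4.5 103.6 110.5]
340 [255 255 255] 168.2 [ -4.5 103.2 113.3]
346 [255 255 255] 174.5 [ -4.6  95.5 115. ]
352 [74 71 74] 88.9 [ -3.8 182.5 129.8]
```

View pics/wt.png

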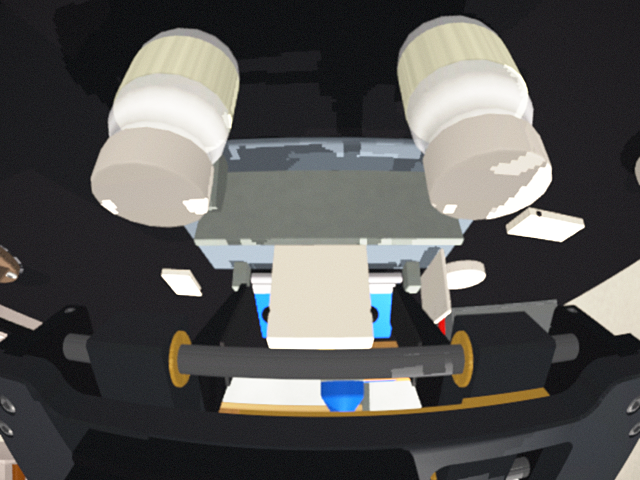

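Run:
```python
from plan import *
from cell import env
s=env.state();p=s['eef_pos'];Q=RR(s['tcp_rot'])
p1=p-80*Q[:,1];p2=p1+np.array([0,0,90])
tab=toW([0,-75-124*np.cos(np.radians(27)),20+124*np.sin(np.radians(27))])[0];print(tab,p1)
pB=tab+[0,0,130]
o,pp,QQ=plan(p1,Q,p2,tool(-.046,-.6),3);show(o);print(pp)
o,pp,QQ=plan(pp,QQ,pB,tool(-.038,0),10);show(o);print(pp,pB)
```

```text
[ 525.5377519  -177.87230521   76.29482197] [535.22799806 176.68376613 157.22923756]
t [ 0.   -1.93 -2.3 ] r [0.0907 0.     0.0001]
t [ 0.   -2.13 -2.11] r [0.0907 0.     0.0001]
t [ 0.   -2.31 -1.91] r [0.0907 0.     0.0001]
[535.22277537 176.67763815 247.20936348]
t [ 0.07  2.34 -2.7 ] r [ 0.06   -0.0008 -0.0002]
t [ 0.06  2.17 -2.83] r [ 0.06   -0.0008 -0.0002]
t [ 0.06  2.   -2.95] r [ 0.06   -0.0008 -0.0002]
t [ 0.06  1.82 -3.08] r [ 0.06   -0.0008 -0.0002]
t [ 0.05  1.64 -3.17] r [ 0.06   -0.0008 -0.0002]
t [ 0.05  1.43 -3.27] r [ 0.06   -0.0008 -0.0002]
t [ 0.05  1.24 -3.35] r [ 0.06   -0.0008 -0.0002]
t [ 0.05  1.04 -3.41] r [ 0.06   -0.0008 -0.0002]
t [ 0.04  0.83 -3.47] r [ 0.06   -0.0008 -0.0002]
t [ 0.04  0.62 -3.52] r [ 0.06   -0.0008 -0.0002]
[ 525.49984419 -177.8610034   206.32377529] [ 525.5377519  -177.87230521  206.29482197]
```

>>> {"op": "move_arm", "data": {"rows": [{"tx":0,"ty":-2,"tz":0,"rx":0,"ry":0,"rz":0,"grip":75},{"tx":0,"ty":-3,"tz":0,"rx":0,"ry":0,"rz":0,"grip":75},{"tx":0,"ty":-3,"tz":0,"rx":0,"ry":0,"rz":0,"grip":75},{"tx":0,"ty":-1.9,"tz":-2.3,"rx":0.09,"ry":0,"rz":0,"grip":75},{"tx":0,"ty":-2.1,"tz":-2.1,"rx":0.09,"ry":0,"rz":0,"grip":75},{"tx":0,"ty":-2.3,"tz":-1.9,"rx":0.09,"ry":0,"rz":0,"grip":75},{"tx":0,"ty":0,"tz":0,"rx":0,"ry":0,"rz":0,"grip":75},{"tx":0,"ty":0,"tz":0,"rx":0,"ry":0,"rz":0,"grip":75}]}}

```text
t: 9.43
eef_pos: [535.5, 175.9, 248.9]
tcp_rot: [-2.171, -0.004, -0.047]
ft_force: [-0.2, 0.0, -0.8]
opening: 0.747
```

```bash
python3 pic.py 10
```

```text
9.4333 [ 0.427  0.524  1.584 -0.541  1.366  0.678] [535.5 175.9 248.9] [-2.171 -0.004 -0.047] 0.747 [-0.2  0.  -0.8]
```

View pics/w10.png

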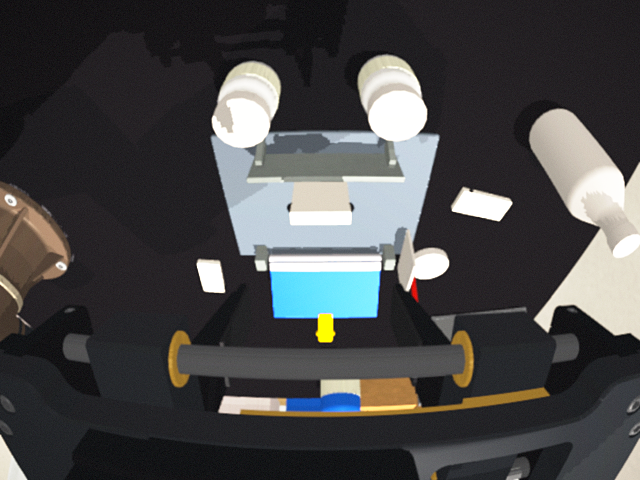

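>>> {"op": "move_arm", "data": {"rows": [{"tx":0.05,"ty":2.3,"tz":-2.7,"rx":0.06,"ry":0,"rz":0,"grip":75},{"tx":0.05,"ty":2.2,"tz":-2.8,"rx":0.06,"ry":0,"rz":0,"grip":75},{"tx":0.05,"ty":2.0,"tz":-2.95,"rx":0.06,"ry":0,"rz":0,"grip":75},{"tx":0.05,"ty":1.8,"tz":-3.1,"rx":0.06,"ry":0,"rz":0,"grip":75},{"tx":0.05,"ty":1.6,"tz":-3.2,"rx":0.06,"ry":0,"rz":0,"grip":75},{"tx":0.05,"ty":1.4,"tz":-3.3,"rx":0.06,"ry":0,"rz":0,"grip":75},{"tx":0.05,"ty":1.2,"tz":-3.35,"rx":0.06,"ry":0,"rz":0,"grip":75},{"tx":0.05,"ty":1.0,"tz":-3.4,"rx":0.06,"ry":0,"rz":0,"grip":75},{"tx":0.05,"ty":0.8,"tz":-3.5,"rx":0.06,"ry":0,"rz":0,"grip":75},{"tx":0.05,"ty":0.6,"tz":-3.5,"rx":0.06,"ry":0,"rz":0,"grip":75}]}}

```text
t: 10.37
eef_pos: [523.3, -179.4, 207.0]
tcp_rot: [-1.569, 0.002, -0.045]
ft_force: [-0.2, 0.3, 0.1]
opening: 0.749
```

>>> {"op": "move_arm", "data": {"rows": [{"tx":0,"ty":0,"tz":0,"rx":0,"ry":0,"rz":0,"grip":75},{"tx":0,"ty":0,"tz":0,"rx":0,"ry":0,"rz":0,"grip":75}]}}

```text
t: 10.53
eef_pos: [523.0, -180.1, 206.5]
tcp_rot: [-1.572, 0.004, -0.05]
ft_force: [0.1, -0.0, -0.2]
opening: 0.748
```

```bash
python3 pic.py 11
```

```text
10.5333 [-0.45   0.421  1.766 -0.003  0.958 -0.398] [ 523.  -180.1  206.5] [-1.572  0.004 -0.05 ] 0.748 [ 0.1 -0.  -0.2]
```

View pics/w11.png

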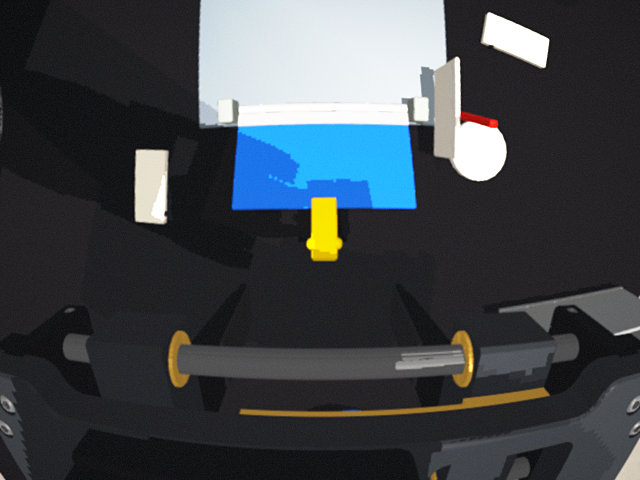

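Run:
```python
from cell import env
from st import *
c=np.load("pics/wc.npy",allow_pickle=True).item();p=cv2.imread("pics/w11.png");hsv=cv2.cvtColor(p,cv2.COLOR_BGR2HSV).astype(int)
m=((hsv[...,0]<8)|(hsv[...,0]>172))&(hsv[...,1]>120);mm=np.zeros_like(m);mm[100:140,450:510]=m[100:140,450:510]
v,u=np.nonzero(mm);print(len(u),u.min(),u.max(),v.min(),v.max())
q=onx(c,np.c_[u,v],115,True);r=np.hypot(q[:,1]+75,q[:,2]-20);a=np.degrees(np.arctan2(q[:,2]-20,-(q[:,1]+75)))
for lo in range(20,140,10):
    k=(r>=lo)&(r<lo+10)
    if k.sum(): print(lo,k.sum(),a[k].mean().round(1),a[k].min().round(1),a[k].max().round(1))
print(c['eye'],toS(c['eye']))
# line fit in y,z
vx,vy,x0,y0=cv2.fitLine(q[:,1:].astype(np.float32),cv2.DIST_L2,0,.01,.01).ravel();print("dir",np.degrees(np.arctan2(vy,-vx)),x0,y0)
# tab studs
for uv in([[308,244],[341.5,244]]):
  pass
for uv in ([308,244],[341.5,244]):
    d=rays(c,[uv],True)[0];e=c['eye']
    t=np.linspace(100,500,8001);Q=toS(e+t[:,None]*d);rr=np.hypot(Q[:,1]+75,Q[:,2]-20)
    i=np.abs(rr-124).argmin();print(Q[i],np.degrees(np.arctan2(Q[i,2]-20,-(Q[i,1]+75))),rr[i])
```

```text
333 460 497 111 127
30 20 80.8 74.8 86.4
40 39 81.0 75.5 86.4
50 41 81.9 78.1 85.4
60 42 81.8 78.7 84.8
70 46 81.6 79.3 84.1
80 48 81.7 79.4 83.7
90 56 81.5 79.6 83.6
100 41 81.7 80.0 83.3
[527.59325459 -99.61229196 358.05811857] [[  -0.9034897  -107.20302011  358.05811857]]
dir -98.103386 -85.80314 93.11921
[ -12.93446673 -186.73828881   73.76935846] 25.69723198278329 124.0023753652736
[  13.75775402 -187.31604601   72.54706622] 25.072545125178035 124.00035629277765
```

Run:
```python
from plan import *
from cell import env
s=env.state();p=s['eef_pos'];Q=RR(s['tcp_rot'])
t=toW([0.4,-187,73.2+11])[0];print(t,Q.T@(t-p)/10, s['tcp_rot'])
```

```text
[ 525.88020558 -179.40153025   84.2       ] [ 0.27729816 12.32004295 -0.1705248 ] [-1.57240616  0.00298904 -0.04585722]
```

>>> {"op": "move_arm", "data": {"rows": [{"tx":0.27,"ty":4,"tz":0,"rx":0,"ry":-0.008,"rz":0,"grip":75},{"tx":0,"ty":4,"tz":0,"rx":0,"ry":0,"rz":0,"grip":60},{"tx":0,"ty":3,"tz":0,"rx":0,"ry":0,"rz":0,"grip":60},{"tx":0,"ty":1.3,"tz":0,"rx":0,"ry":0,"rz":0,"grip":60},{"tx":0,"ty":0,"tz":0,"rx":0,"ry":0,"rz":0,"grip":60},{"tx":0,"ty":0,"tz":0,"rx":0,"ry":0,"rz":0,"grip":60}]}}

```text
t: 11.13
eef_pos: [526.8, -176.8, 85.4]
tcp_rot: [-1.572, 0.002, -0.035]
ft_force: [1.2, -0.8, -0.1]
opening: 0.607
```

```bash
python3 pic.py 12
```

```text
11.1333 [-0.442  0.59   1.869 -0.004  0.683 -0.404] [ 526.8 -176.8   85.4] [-1.572  0.002 -0.035] 0.607 [ 1.2 -0.8 -0.1]
```

View pics/w12.png

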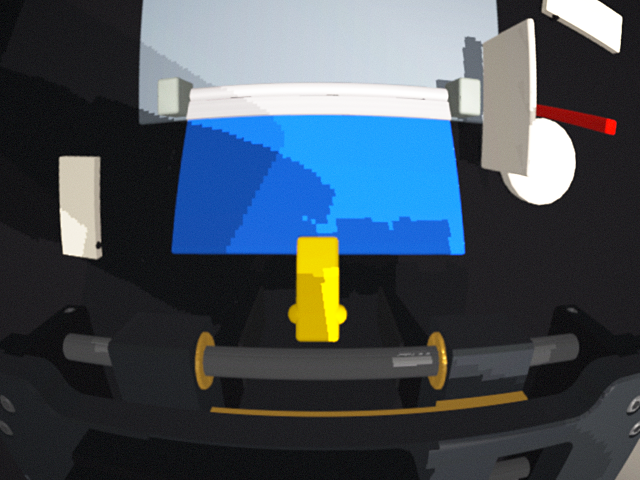

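```bash
cat > tab.py <<'E'
from st import *
def tab(c,uv):
    d=rays(c,[uv],True)[0];e=c['eye'];t=np.linspace(50,600,22001);Q=toS(e+t[:,None]*d);rr=np.hypot(Q[:,1]+75,Q[:,2]-20)
    i=np.abs(rr-124).argmin();return Q[i],np.degrees(np.arctan2(Q[i,2]-20,-(Q[i,1]+75)))
E
python3 - <<'E'
from tab import *
from cell import env
c=np.load("pics/wc.npy",allow_pickle=True).item()
for uv in([290,314],[345,314]): print(tab(c,uv))
s=env.state();Q=RR(s['tcp_rot']);print(toS(s['eef_pos']+np.outer([0,11,19],Q[:,1])))
E
```

```text
(array([ -13.28712781, -186.47826192,   75.67031838]), np.float64(26.53675045722518))
(array([  13.38149388, -186.43130345,   75.58526311]), np.float64(26.51139147423299))
[[   1.83540103 -185.24279186   86.91633327]
 [   1.85003803 -185.27393979   75.9163871 ]
 [   1.86068312 -185.29659284   67.91642626]]
```

>>> {"op": "move_arm", "data": {"rows": [{"tx":-0.15,"ty":0,"tz":-0.1,"rx":0,"ry":0,"rz":0,"grip":60},{"tx":0,"ty":0,"tz":0,"rx":0,"ry":0,"rz":0,"grip":0},{"tx":0,"ty":0,"tz":0,"rx":0,"ry":0,"rz":0,"grip":0},{"tx":0,"ty":0,"tz":0,"rx":0,"ry":0,"rz":0,"grip":0},{"tx":0,"ty":0,"tz":0,"rx":0,"ry":0,"rz":0,"grip":0},{"tx":0,"ty":0,"tz":0,"rx":0,"ry":0,"rz":0,"grip":0},{"tx":0,"ty":0,"tz":0,"rx":0,"ry":0,"rz":0,"grip":0}]}}

```text
t: 11.82
eef_pos: [525.3, -179.6, 85.9]
tcp_rot: [-1.573, -0.001, -0.038]
ft_force: [1.3, 0.2, -0.0]
opening: 0.27
```

```bash
cat > arc.py <<'E'
from plan import *
from cell import env
import sys
def here(s=11):
    st=env.state();p=st['eef_pos'];Q=RR(st['tcp_rot']);g=toS(p+s*Q[:,1])[0]
    a=np.degrees(np.arctan2(g[2]-20,-(g[1]+75)));r=np.hypot(g[2]-20,g[1]+75);return st,p,Q,g,a,r
def arc(a0,r,x,Q,p,a1,step,k,s=11):
    """k: tool turn per shade turn"""
    n=int(round(abs(a1-a0)/step));
    for i in range(1,n+1):
        a=a0+(a1-a0)*i/n
        Q1=Q@R.from_rotvec([-np.radians((a1-a0)/n)*k,0,0]).as_matrix()
        g=np.array([x,-75-r*np.cos(np.radians(a)),20+r*np.sin(np.radians(a))])
        tcp=toW(g)[0]-s*Q1[:,1];t=np.round(Q.T@(tcp-p)/10,2)
        print(round(a,1),t,-np.round(np.radians((a1-a0)/n)*k,4));p=p+Q@t*10;Q=Q1
st,p,Q,g,a,r=here();print(st['t'],g.round(1),"ang",a.round(2),"r",r.round(1),"tilt",(st['tcp_rot'][0]+np.pi/2).round(3),st['joints'].round(2),st['ft_force'].round(1),round(st['opening'],3))
if len(sys.argv)>1: arc(a,r,g[0],Q,p,float(sys.argv[1]),float(sys.argv[2]),float(sys.argv[3]))
E
python3 arc.py 60 3.5 0.5
```

```text
11.8167 [  -0.2 -187.2   74.9] ang 26.06 r 124.9 tilt -0.002 [-0.45  0.59  1.87 -0.    0.68 -0.41] [ 1.3  0.2 -0. ] 0.27
29.5 [ 0.   -0.66  0.38] -0.0296
32.8 [ 0.   -0.64  0.39] -0.0296
36.2 [ 0.   -0.63  0.41] -0.0296
39.6 [ 0.   -0.63  0.44] -0.0296
43.0 [ 0.   -0.61  0.45] -0.0296
46.4 [ 0.   -0.59  0.47] -0.0296
49.8 [ 0.   -0.59  0.48] -0.0296
53.2 [ 0.   -0.57  0.51] -0.0296
56.6 [ 0.   -0.55  0.52] -0.0296
60.0 [ 0.   -0.55  0.53] -0.0296
```

>>> {"op": "move_arm", "data": {"rows": [{"tx":0,"ty":-0.66,"tz":0.38,"rx":-0.03,"ry":0,"rz":0,"grip":0},{"tx":0,"ty":-0.64,"tz":0.39,"rx":-0.03,"ry":0,"rz":0,"grip":0},{"tx":0,"ty":-0.63,"tz":0.41,"rx":-0.03,"ry":0,"rz":0,"grip":0},{"tx":0,"ty":-0.63,"tz":0.44,"rx":-0.03,"ry":0,"rz":0,"grip":0},{"tx":0,"ty":-0.61,"tz":0.45,"rx":-0.03,"ry":0,"rz":0,"grip":0},{"tx":0,"ty":-0.59,"tz":0.47,"rx":-0.03,"ry":0,"rz":0,"grip":0},{"tx":0,"ty":-0.59,"tz":0.48,"rx":-0.03,"ry":0,"rz":0,"grip":0},{"tx":0,"ty":-0.57,"tz":0.51,"rx":-0.03,"ry":0,"rz":0,"grip":0},{"tx":0,"ty":-0.55,"tz":0.52,"rx":-0.03,"ry":0,"rz":0,"grip":0},{"tx":0,"ty":0,"tz":0,"rx":0,"ry":0,"rz":0,"grip":0}]}}

```text
t: 12.65
eef_pos: [527.1, -132.0, 134.8]
tcp_rot: [-1.844, -0.0, -0.036]
ft_force: [1.5, -3.0, -3.4]
opening: 0.272
```

```bash
python3 arc.py 92.7 3.5 0.5;python3 pic.py 13
```

```text
12.65 [  -0.2 -142.5  124.2] ang 57.05 r 124.2 tilt -0.273 [-0.24  0.5   1.9  -0.41  0.73  0.1 ] [ 1.5 -3.  -3.4] 0.272
60.6 [ 0.   -0.56  0.56] -0.0311
64.2 [ 0.   -0.55  0.58] -0.0311
67.7 [ 0.   -0.53  0.6 ] -0.0311
71.3 [ 0.   -0.51  0.61] -0.0311
74.9 [ 0.01 -0.49  0.63] -0.0311
78.4 [-0.   -0.48  0.64] -0.0311
82.0 [-0.   -0.45  0.66] -0.0311
85.6 [-0.   -0.44  0.67] -0.0311
89.1 [ 0.   -0.41  0.69] -0.0311
92.7 [ 0.  -0.4  0.7] -0.0311
12.65 [-0.244  0.504  1.896 -0.409  0.726  0.098] [ 527.1 -132.   134.8] [-1.844 -0.    -0.036] 0.272 [ 1.5 -3.  -3.4]
```

View pics/w13.png

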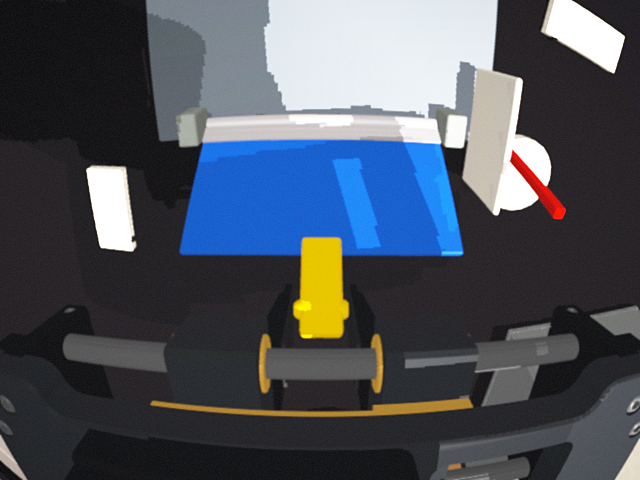

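>>> {"op": "move_arm", "data": {"rows": [{"tx":0,"ty":-0.56,"tz":0.56,"rx":-0.03,"ry":0,"rz":0,"grip":0},{"tx":0,"ty":-0.55,"tz":0.58,"rx":-0.03,"ry":0,"rz":0,"grip":0},{"tx":0,"ty":-0.53,"tz":0.6,"rx":-0.03,"ry":0,"rz":0,"grip":0},{"tx":0,"ty":-0.51,"tz":0.61,"rx":-0.03,"ry":0,"rz":0,"grip":0},{"tx":0,"ty":-0.49,"tz":0.63,"rx":-0.03,"ry":0,"rz":0,"grip":0},{"tx":0,"ty":-0.48,"tz":0.64,"rx":-0.03,"ry":0,"rz":0,"grip":0},{"tx":0,"ty":-0.45,"tz":0.66,"rx":-0.03,"ry":0,"rz":0,"grip":0},{"tx":0,"ty":-0.44,"tz":0.67,"rx":-0.03,"ry":0,"rz":0,"grip":0},{"tx":0,"ty":0,"tz":0,"rx":0,"ry":0,"rz":0,"grip":0},{"tx":0,"ty":0,"tz":0,"rx":0,"ry":0,"rz":0,"grip":0}]}}

```text
t: 13.58
eef_pos: [529.2, -72.9, 153.1]
tcp_rot: [-2.081, 0.001, -0.037]
ft_force: [2.1, -3.4, -6.9]
opening: 0.266
```

```bash
python3 arc.py 92.5 2.5 0.5
```

```text
13.5833 [ -0.3 -85.8 143.5] ang 84.98 r 124.0 tilt -0.511 [-0.03  0.51  1.89 -0.69  0.87  0.5 ] [ 2.1 -3.4 -6.9] 0.266
87.5 [ 0.   -0.3   0.48] -0.0219
90.0 [ 0.   -0.28  0.48] -0.0219
92.5 [ 0.   -0.28  0.5 ] -0.0219
```

>>> {"op": "move_arm", "data": {"rows": [{"tx":0,"ty":-0.29,"tz":0.48,"rx":-0.022,"ry":0,"rz":0,"grip":0},{"tx":0,"ty":-0.27,"tz":0.48,"rx":-0.022,"ry":0,"rz":0,"grip":0},{"tx":0,"ty":-0.26,"tz":0.5,"rx":-0.022,"ry":0,"rz":0,"grip":0},{"tx":0,"ty":0,"tz":0,"rx":0,"ry":0,"rz":0,"grip":0},{"tx":0,"ty":0,"tz":0,"rx":0,"ry":0,"rz":0,"grip":0}]}}

```text
t: 14.0
eef_pos: [529.7, -56.6, 153.0]
tcp_rot: [-2.147, 0.001, -0.038]
ft_force: [2.2, -4.1, -5.5]
opening: 0.266
```

```bash
python3 arc.py; python3 pic.py 14
```

```text
14.0 [ -0.4 -70.1 143.8] ang 92.25 r 123.9 tilt -0.577 [ 0.03  0.53  1.89 -0.75  0.92  0.59] [ 2.2 -4.1 -5.5] 0.266
14.0 [ 0.028  0.533  1.887 -0.752  0.921  0.595] [529.7 -56.6 153. ] [-2.147e+00  1.000e-03 -3.800e-02] 0.266 [ 2.2 -4.1 -5.5]
```

View pics/w14.png

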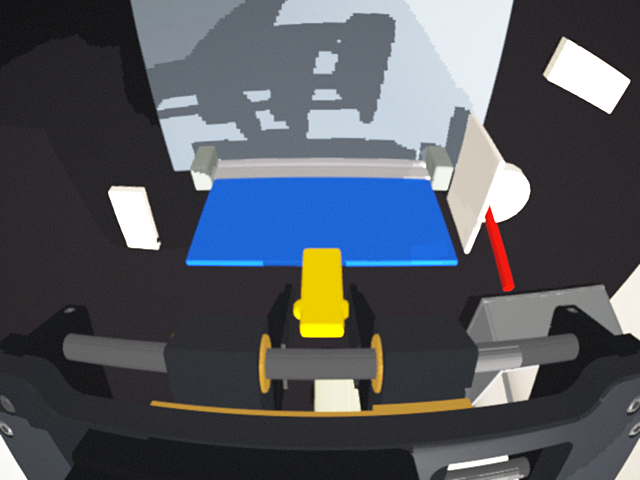

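>>> {"op": "move_arm", "data": {"rows": [{"tx":0,"ty":-0.18,"tz":0.32,"rx":-0.015,"ry":0,"rz":0,"grip":0},{"tx":0,"ty":0,"tz":0,"rx":0,"ry":0,"rz":0,"grip":0},{"tx":0,"ty":0,"tz":0,"rx":0,"ry":0,"rz":0,"grip":0},{"tx":0,"ty":0,"tz":0,"rx":0,"ry":0,"rz":0,"grip":50},{"tx":0,"ty":0,"tz":0,"rx":0,"ry":0,"rz":0,"grip":50},{"tx":0,"ty":0,"tz":0,"rx":0,"ry":0,"rz":0,"grip":50},{"tx":0,"ty":0,"tz":0,"rx":0,"ry":0,"rz":0,"grip":50},{"tx":0,"ty":0,"tz":0,"rx":0,"ry":0,"rz":0,"grip":50}]}}

```text
t: 14.77
eef_pos: [529.9, -52.3, 153.2]
tcp_rot: [-2.164, -0.0, -0.038]
ft_force: [-0.5, -0.3, 0.3]
opening: 0.496
```

```bash
python3 arc.py; python3 pic.py 15
```

```text
14.7667 [ -0.4 -66.  144.1] ang 94.14 r 124.4 tilt -0.593 [ 0.04  0.54  1.89 -0.77  0.93  0.62] [-0.5 -0.3  0.3] 0.496
14.7667 [ 0.043  0.538  1.886 -0.766  0.934  0.617] [529.9 -52.3 153.2] [-2.164 -0.    -0.038] 0.496 [-0.5 -0.3  0.3]
```

View pics/w15.png

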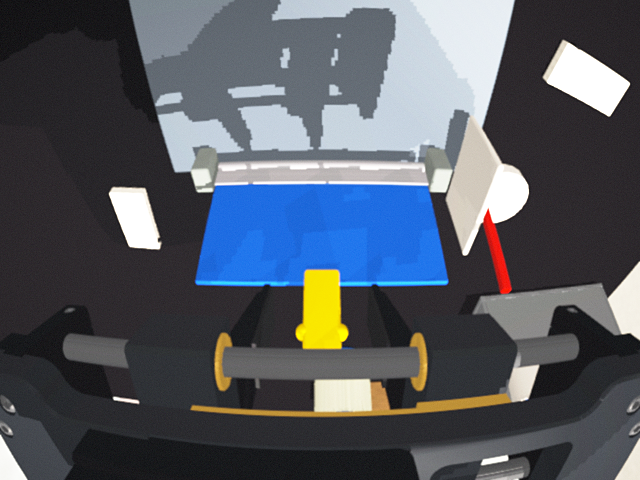

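```bash
cat > cmp.py <<'E'
from tab import *
import sys
k,a,b,v0=sys.argv[1],float(sys.argv[2]),float(sys.argv[3]),float(sys.argv[4])
c=np.load("pics/wc.npy",allow_pickle=True).item();p=cv2.imread(f"pics/w{k}.png");hsv=cv2.cvtColor(p,cv2.COLOR_BGR2HSV).astype(int)
for uv in([a,v0],[b,v0]):print("tab",tab(c,uv))
m=(((hsv[...,0]<6)|(hsv[...,0]>174))&(hsv[...,1]>180)&(hsv[...,2]>80)).astype(np.uint8)
n,l,st,ce=cv2.connectedComponentsWithStats(m);i=1+np.argmax(st[1:,4]);print(st[i])
v,u=np.nonzero(l==i);q=onx(c,np.c_[u,v],115,True);r=np.hypot(q[:,1]+75,q[:,2]-20);an=np.degrees(np.arctan2(q[:,2]-20,-(q[:,1]+75)))
for lo in range(30,130,10):
    s=(r>=lo)&(r<lo+10)
    if s.sum(): print(lo,s.sum(),an[s].mean().round(1))
E
python3 cmp.py 15 297.5 347.5 332
python3 - <<'E'
import cv2
p=cv2.imread("pics/w15.png");cv2.imwrite("pics/z15.png",cv2.resize(p[200:380,180:540],(800,400),interpolation=cv2.INTER_CUBIC))
E
```

```text
tab (array([-12.91573144, -90.27069377, 143.05732445]), np.float64(82.92609237747017))
tab (array([ 14.05885042, -90.31191624, 143.04859905]), np.float64(82.9066931242063))
[483 209  29  85 905]
40 92 80.9
50 133 81.4
60 150 81.9
70 156 81.8
80 168 81.7
90 171 81.8
100 35 83.3
```

View pics/z15.png

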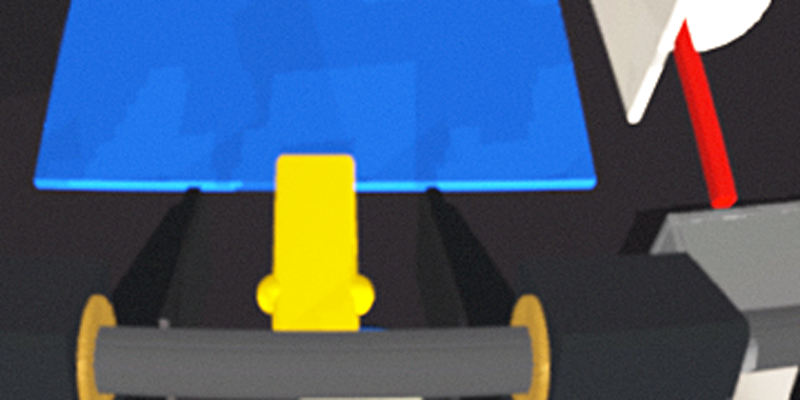

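>>> {"op": "move_arm", "data": {"rows": [{"tx":0,"ty":-1,"tz":0,"rx":0,"ry":0,"rz":0,"grip":50},{"tx":0,"ty":-3,"tz":0,"rx":0,"ry":0,"rz":0,"grip":50},{"tx":0,"ty":-4,"tz":0,"rx":0,"ry":0,"rz":0,"grip":50},{"tx":0,"ty":-4,"tz":0,"rx":0,"ry":0,"rz":0,"grip":50},{"tx":0,"ty":0,"tz":0,"rx":0,"ry":0,"rz":0,"grip":50},{"tx":0,"ty":0,"tz":0,"rx":0,"ry":0,"rz":0,"grip":50}]}}

```text
t: 15.37
eef_pos: [532.9, 16.0, 254.4]
tcp_rot: [-2.163, -0.004, -0.036]
ft_force: [0.5, 0.2, 0.3]
opening: 0.496
```

```bash
python3 pic.py 16;python3 - <<'E'
from cell import env
import cv2
p,d=env.read_camera("top");cv2.imwrite("pics/t16.png",p)
E
```

```text
15.3667 [ 0.166  0.423  1.748 -0.633  1.183  0.513] [532.9  16.  254.4] [-2.163 -0.004 -0.036] 0.496 [0.5 0.2 0.3]
```

View pics/w16.png

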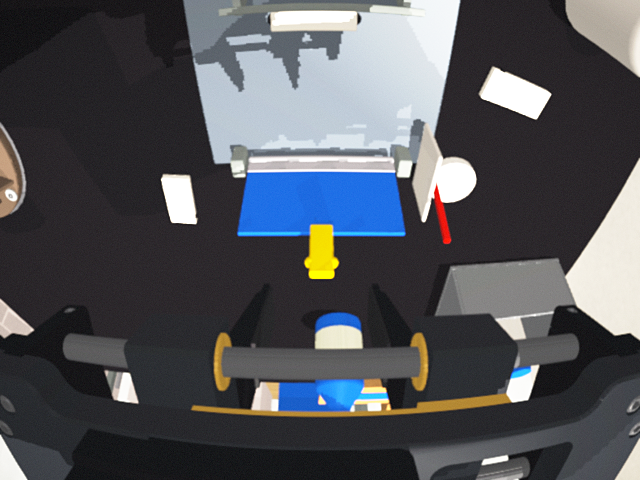

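View pics/t16.png

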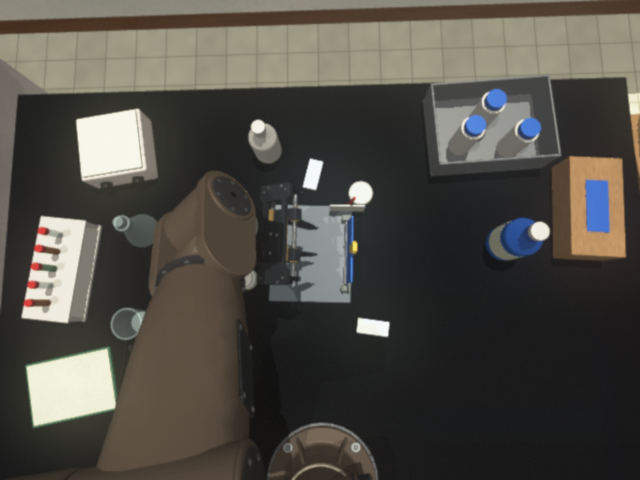

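```bash
python3 cmp.py 16 304.5 338.5 263
python3 - <<'E'
import cv2
p=cv2.imread("pics/w16.png");cv2.imwrite("pics/z16.png",cv2.resize(p[0:290,180:480],(600,580),interpolation=cv2.INTER_CUBIC))
E
```

```text
tab (array([-14.06780032, -91.4786933 , 142.90097264]), np.float64(82.36326722176399))
tab (array([  20.75639097, -189.51679563,   67.55566161]), np.float64(22.551761811383464))
[434 186  17  58 406]
30 8 81.4
40 40 80.5
50 50 79.7
60 65 81.7
70 72 82.0
80 72 82.0
90 74 82.1
100 25 84.2
```

View pics/z16.png

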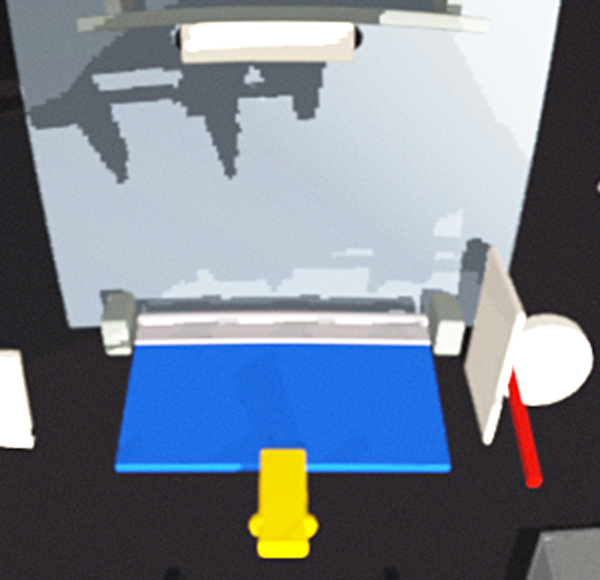

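Run:
```python
from cell import env
s=env.state();print(s['t'],abs(s['qvel']).max(),s['ft_force'])
print(env.job_done())
```

```text
15.5167 0.010637050200242134 [ 0.58671453 -0.14265326  0.43198262]
the job is handed in; nothing more can be done
None
```

I finished both steps and handed the job in at about 15.5 s of the 72 s allowed; the hand-in gave no verdict.

- **Tile:** I pinched it at its studs and tipped it up with its foot kept down. It was then pushed flush against the backrest and let go. Depth readings after release showed it leaning about 12–14° back, against 12° for the backrest. Its top edge was at the height expected with the foot on the plate, and it sat about 5 mm off the middle. The last picture shows it still in place.
- **Shade:** I folded it up by the yellow tab to about 94° to allow for spring-back, then let go.

| Wrist-camera view | Shade | Pointer |
|---|---|---|
| Just after release | 82.9° | 81.7° |
| After backing away | 82.4° | 82.0° |

- **Limit:** the difference is about 1° or less, and 4° is allowed.
- **Surroundings:** the last measured pointer angle agrees with the first within about half a degree, so it did not move. The flask, wash bottle, soap, beaker and cap look unmoved in the last top view. The jars were partly hidden by the arm there, but stood in place in the earlier wrist views.
- **Doubtful check:** in the last angle check, one of the two stud readings (22.6°) came from the wrong crossing of the ray and circle. I ignored it.

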